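# Put out the stones that weigh down the painting paper

### The arm

A 7-joint arm with a two-finger parallel gripper is mounted at the origin on the work surface. World frame = base frame: x ahead of the robot, y to its left, z up, the work surface at z = 0. Lengths are in m, angles in rad, forces in N, time in s.
With the tool pointing down it reaches from about 0.4 to 0.875 m from the base axis. Payload 4.4 kg.
Tool frame: the origin (TCP) lies at the very end of the fingers, on their centre line; the grasp point (between the pads) lies 19 mm behind it; z points along the fingers, x is the direction in which the jaws open and shut, and the axes are right-handed (so a half turn about z gives the same grasp; the last joint's range is limited). The gripper opens to 85 mm and grips with 20 to 120 N. Pads are 22 mm wide; open, the fingers measure 114 mm over their backs; the gripper's body (76 mm by 85 mm) begins 54 mm behind the grasp point. The pads swing forward as they close: fully open they stand 13 mm farther back than shut.
Start: joints at [-1.335, 0.628, 0.038, 1.517, -0.027, 0.996, -0.02], TCP at [0.193, 0.621, 0.231] pointing down, gripper open.
Joint ranges: [-3.06, 3.06], [-0.37, 2.12], [-1.25, 1.32], [0.18, 2.47], [-1.1, 4.24], [0.23, 1.98], [-2.94, 2.94]. Speed limits (rad/s): [2.57, 2.57, 3.14, 3.14, 3.14, 3.14, 3.14].

### API

Orientations are given as a rotation vector (axis times angle).
In Python, from plant import r gives the robot as it stands. The module is installed in compiled form; this text tells all that it offers.
- The arm moves only by the shell command python3 -m crank 'ROWS'. ROWS is JSON, a list of rows, each an object with "slide": the shift along the tool's x, y, z in mm, a list of three; "twist": the turn, a rotation vector about the tool's x, y, z in rad, a list of three; "claw": the closure in counts, from 0 (fully open) to 255 (shut). In form: [{"slide": [x, y, z], "twist": [wx, wy, wz], "claw": claw}, ...]. A call has 1 to 10 rows; each row is the pose to reach, as a shift and turn from the pose commanded when the call began, along the tool's axes at that moment; what a row does not reach only later rows make up. A row lasts 1/8 s, in which the tool goes at most 62.5 mm and 10.7 degrees, less where a joint would pass 70% of its speed; a pose out of reach is approached as far as the arm can. A call with a gripper value outside its range is refused whole. The fingers move at their own pace and stop on an object; the grip force is fixed at half the most. Time passes only in rows, so rows that repeat a pose let the fingers close. It gives the time, the measured TCP pose, the force and the opening at its end, in the units of the state.
- r.observe(): the state, without advancing time (a new reading comes with each control period).
- r.read_camera(name): name is "scene" or "top" or "wrist"; returns the picture (480x640x3 uint8, red, green, blue); there is no depth.
- r.get_calibration(name): a dict with "K" (3x3 intrinsics, pixels), "D" ([k1, k2, p1, p2, k3] as OpenCV has them; the pictures are not rectified), "R" (3x3) and "t" (3): a world point X has camera coordinates R X + t. Camera axes: x right, y down, z forward; pixel columns grow to the right and rows downward; lengths in m; the calibration is good to about 2 mm. A picture is of the moment at which its call begins: read the wrist's pose just before it. get_calibration takes no time and is no camera call; for the wrist camera it gives the pose at the moment of the call.
- r.job_done(): hands the job in, once; it reports no verdict.
Trained networks look in the newest picture that a camera, given by its name, has taken for a name from the list of things; names that differ only in an ending like _2 or _b are one class to them, and where a whole thing is asked for, a point or a joint stands for the part that bears it (a point fixed in the world has none). Each returns a list of dicts, best first, with "score" (0 to 1); they miss things now and then, are a little off and sometimes report something else, mostly with a low value. They report only what shows in the picture. A call takes as long as a camera call. They do not tell look-alikes from the thing itself.
- r.boxes_of(camera, label): "point" ([x, y, z] in m, in world coordinates, good to about 4 mm: the middle of the surface that is visible of it).
- r.cut_out(camera, label): "region" (480x640 bool, what is visible of it).
- r.landmark_of(camera, label): "point" ([x, y, z] in m, in world coordinates, good to about 4 mm: a listed point, or the origin of a listed thing).
The state is a dict: "time_s": time; "q": joint angles; "joint_velocities": joint speeds; "effort": joint torques, N m; "eef_pos": TCP position; "eef_rot": TCP orientation; "contact_force": force on the tool from outside, world axes, zero at the start; "moment": the same for the moment, N m; "gripper_width": finger opening in m.
Only numpy, scipy, OpenCV 4.12 (cv2) and the standard library are available. Lean on these libraries where they do the work, as an engineer would, in place of code of your own. Each camera call takes 0.05 s, during which the arm holds its last target.

### The job

Put out the paperweight stones for the painter: they are in one of the three closed canisters under the hanging rail, so lift the canisters a little to feel which is the heavy one. Take the lid off that one and lay it on the table, tip all three stones out into the wooden tray, and stand the empty canister upright again in its own place under the rail. The other two stay closed in their places; never have two canisters open at once, and do not disturb the paints and the brush.

Things in the scene. Friction and masses are not known exactly. Their poses are not given: they have to be found in the camera images.
- can_a_mid (a point): Canister a, one of three look-alikes: plain grey metal, round, 62 mm in diameter, 140 mm tall, walls 3 mm, open at the top under a loose lid. The point is its centre, half-way up (70 mm above its underside); z runs along its axis to the mouth. Starts upright on the rack's foot board, lid on. Empty, without lid, 0.11 to 0.13 kg; one of the three also holds the stones.
- can_b_mid (a point): Canister b, one of three look-alikes: plain grey metal, round, 62 mm in diameter, 140 mm tall, walls 3 mm, open at the top under a loose lid. The point is its centre, half-way up (70 mm above its underside); z runs along its axis to the mouth. Starts upright on the rack's foot board, lid on. Empty, without lid, 0.11 to 0.13 kg; one of the three also holds the stones.
- can_c_mid (a point): Canister c, one of three look-alikes: plain grey metal, round, 62 mm in diameter, 140 mm tall, walls 3 mm, open at the top under a loose lid. The point is its centre, half-way up (70 mm above its underside); z runs along its axis to the mouth. Starts upright on the rack's foot board, lid on. Empty, without lid, 0.11 to 0.13 kg; one of the three also holds the stones.
- lid_a_knob (a point): Loose lid of canister a, 0.04 kg: metal disc 64 mm wide, 4 mm thick; below it an 8 mm deep plug with 2.5 mm play in the mouth; on top a round knob 24 mm tall (head 21 mm wide, upper 17 mm). The point is on the axis in the knob, 14 mm above the disc's upper face, 26 mm above the plug's underside; z points up. Closed, it is 88 mm above the canister's centre. It just lifts off upward.
- lid_b_knob (a point): Loose lid of canister b, 0.04 kg: metal disc 64 mm wide, 4 mm thick; below it an 8 mm deep plug with 2.5 mm play in the mouth; on top a round knob 24 mm tall (head 21 mm wide, upper 17 mm). The point is on the axis in the knob, 14 mm above the disc's upper face, 26 mm above the plug's underside; z points up. Closed, it is 88 mm above the canister's centre. It just lifts off upward.
- lid_c_knob (a point): Loose lid of canister c, 0.04 kg: metal disc 64 mm wide, 4 mm thick; below it an 8 mm deep plug with 2.5 mm play in the mouth; on top a round knob 24 mm tall (head 21 mm wide, upper 17 mm). The point is on the axis in the knob, 14 mm above the disc's upper face, 26 mm above the plug's underside; z points up. Closed, it is 88 mm above the canister's centre. It just lifts off upward.
- tray: Shallow open wooden tray that stands firm on the table off the rack's left or right end (the paper pad is off the other), 200 mm (its x) by 170 mm (its y), 40 mm tall, walls and floor 6 mm thick, empty at the start. Origin: centre of its underside.
- tray_in (a point): Middle of the tray's inner floor, where the stones go. Three grey rounded river stones, 45 mm long, 42 mm thick, 100 g each (0.3 kg together) are in one canister, any of the three; being out of sight they are not listed. They roll out freely, off the mouth's lower edge, when the canister is tipped 120 to 130 degrees from upright.
- rack: Print-hanging rack, stands firm on the table: plywood foot board 110 mm (its x) by 470 mm (its y), 12 mm thick, and a wooden upright 35 x 18 mm at each end (222 mm either side of the middle), 338 mm tall, that carry the rail. Origin: middle of the foot board's underside. The canisters stand on the board in a row along its y, 105 to 165 mm apart, near its middle line.
- rack_rail (a point): Middle of the rack's steel rail, 14 mm thick, along the rack's y, 310 mm above the table and 15 mm to the rack's +x (away from the robot) of the board's middle line; clips hang from it down to 292 mm. It is right above the canisters, so the gripper cannot come straight down on them: it leans in from the robot's side, 30 to 50 degrees from vertical.
- pad: Pad of painting paper that lies firm on the table, 195 x 150 mm, 17 mm thick; origin at the centre of its underside. Not part of the job.
- paint_bottle: Plastic paint bottle, 52 mm in diameter, 125 mm tall, standing behind the rack's left end (+y, +x); origin at the centre of its underside. Bystander.
- paint_jar: Low paint jar, 55 mm in diameter, 55 mm tall, standing behind the rack's right end (-y, +x); origin at the centre of its underside. Bystander.
- brush: Paint brush, 180 mm long, lying on the table in front of the rack, a little left; origin at the middle of its length. Bystander.
There are look-alikes about, which are no part of the job. Leave any red or turquoise look-alike of the part that bears lid_c_knob alone.

How it is judged:
On the way, in this order (a step that is already met when the one before it is completed fails the run):
1. a canister has been lifted off the rack's foot with its lid on (((distance between lid_a_knob and can_a_mid below 0.094 m and height (world z) of can_a_mid above 0.087 m) or (distance between lid_b_knob and can_b_mid below 0.094 m and height (world z) of can_b_mid above 0.087 m) or (distance between lid_c_knob and can_c_mid below 0.094 m and height (world z) of can_c_mid above 0.087 m))), for 0.1 s.
2. the loaded canister stands open with its lid laid on the table, the other two closed (((height (world z) of lid_a_knob below 0.05 m and horizontal distance between lid_a_knob and tray above 0.11 m and distance between lid_b_knob and can_b_mid below 0.094 m and distance between lid_c_knob and can_c_mid below 0.094 m and contact force between can_a and anything else above 2.5 N and angle between can_a_mid's own z axis and vertical below 0.2 rad) or (height (world z) of lid_b_knob below 0.05 m and horizontal distance between lid_b_knob and tray above 0.11 m and distance between lid_a_knob and can_a_mid below 0.094 m and distance between lid_c_knob and can_c_mid below 0.094 m and contact force between can_b and anything else above 2.5 N and angle between can_b_mid's own z axis and vertical below 0.2 rad) or (height (world z) of lid_c_knob below 0.05 m and horizontal distance between lid_c_knob and tray above 0.11 m and distance between lid_a_knob and can_a_mid below 0.094 m and distance between lid_b_knob and can_b_mid below 0.094 m and contact force between can_c and anything else above 2.5 N and angle between can_c_mid's own z axis and vertical below 0.2 rad))), for 0.1 s.
3. the open canister is tipped over past level, its lid still on the table and the other two closed (((height (world z) of lid_a_knob below 0.05 m and horizontal distance between lid_a_knob and tray above 0.11 m and distance between lid_b_knob and can_b_mid below 0.094 m and distance between lid_c_knob and can_c_mid below 0.094 m and angle between can_a_mid's own z axis and vertical above 1.57 rad and height (world z) of can_a_mid above 0.08 m) or (height (world z) of lid_b_knob below 0.05 m and horizontal distance between lid_b_knob and tray above 0.11 m and distance between lid_a_knob and can_a_mid below 0.094 m and distance between lid_c_knob and can_c_mid below 0.094 m and angle between can_b_mid's own z axis and vertical above 1.57 rad and height (world z) of can_b_mid above 0.08 m) or (height (world z) of lid_c_knob below 0.05 m and horizontal distance between lid_c_knob and tray above 0.11 m and distance between lid_a_knob and can_a_mid below 0.094 m and distance between lid_b_knob and can_b_mid below 0.094 m and angle between can_c_mid's own z axis and vertical above 1.57 rad and height (world z) of can_c_mid above 0.08 m))), for 0.1 s.
At the end, for the whole second after the job is handed in: All three stones rest in the tray (it carries over 2.6 N of their 2.9 N); all three canisters stand upright (within 4.5 degrees) within 35 mm of their starting places; the emptied one's lid lies low on the table, not in the tray; the other two lids are on (((height (world z) of lid_a_knob below 0.05 m and horizontal distance between lid_a_knob and tray above 0.11 m and distance between lid_b_knob and can_b_mid below 0.094 m and distance between lid_c_knob and can_c_mid below 0.094 m) or (height (world z) of lid_b_knob below 0.05 m and horizontal distance between lid_b_knob and tray above 0.11 m and distance between lid_a_knob and can_a_mid below 0.094 m and distance between lid_c_knob and can_c_mid below 0.094 m) or (height (world z) of lid_c_knob below 0.05 m and horizontal distance between lid_c_knob and tray above 0.11 m and distance between lid_a_knob and can_a_mid below 0.094 m and distance between lid_b_knob and can_b_mid below 0.094 m)) and distance of each of can_a_mid, can_b_mid, can_c_mid from where it was at the start of the episode below 0.035 m and angle between each of can_a_mid, can_b_mid, can_c_mid's own z axis and vertical below 0.08 rad and contact force between tray and anything else above 2.6 N); the robot touches nothing.
It fails at once if two canisters are open at once (((distance between lid_b_knob and can_b_mid above 0.11 m or height (world z) of lid_b_knob below 0.1 m) and (distance between lid_c_knob and can_c_mid above 0.11 m or height (world z) of lid_c_knob below 0.1 m)) or ((distance between lid_a_knob and can_a_mid above 0.11 m or height (world z) of lid_a_knob below 0.1 m) and (distance between lid_c_knob and can_c_mid above 0.11 m or height (world z) of lid_c_knob below 0.1 m)) or ((distance between lid_a_knob and can_a_mid above 0.11 m or height (world z) of lid_a_knob below 0.1 m) and (distance between lid_b_knob and can_b_mid above 0.11 m or height (world z) of lid_b_knob below 0.1 m))).
It fails at once if a bystander (paint bottle, paint jar, brush) is moved by more than 30 mm or knocked over (distance of any of paint_bottle, paint_jar, brush from where it was at the start of the episode above 0.03 m or angle between any of paint_bottle, paint_jar's own z axis and vertical above 0.4 rad).
It also fails if it takes over 72 s, if anything falls off the work surface, if the arm or the gripper's body presses on something with over 40 N, if the wrist force passes 120 N, or if a joint passes its speed limit or range.

## Working session

There is one attempt and no reset: what is moved stays moved. The work goes in short steps, Python scripts to look and compute and a shell command to move; the robot and the scene stay as the last step left them, time stands still between calls to the robot, and variables do not carry over. Pictures are saved under pics/ and viewed, and the job is handed in when it is done.

```bash
mkdir -p pics; ls; python3 - <<'E'
from plant import r
import cv2
s=r.observe(); print(s)
for n in ("scene","top"):
    im=r.read_camera(n); cv2.imwrite(f"pics/{n}0.png",im[:,:,::-1])
    c=r.get_calibration(n); print(n,c)
    for l in ("can_a_mid","lid_a_knob","tray","rack","rack_rail","pad","paint_bottle","paint_jar","brush"):
        try: print(n,l,[(round(d["score"],2),[round(float(v),3) for v in d["point"]]) for d in r.landmark_of(n,l)])
        except Exception as e: print(l,e)
print(r.observe()["time_s"])
E
```

```text
pics
{'time_s': 0.0, 'q': array([-1.33477491,  0.62931194,  0.03847204,  1.51836345, -0.02704157,
        0.99633187, -0.02001226]), 'joint_velocities': array([ 1.74545045e-04, -1.44555337e-03, -1.82317646e-04, -2.67813482e-04,
       -3.07898345e-04,  6.16065588e-06, -1.26137301e-03]), 'effort': array([-5.44084505e-04, -5.63405156e+01,  1.22666940e+00, -1.93444616e+01,
        1.13216811e-02,  1.08885768e-02, -2.12963940e-07]), 'eef_pos': array([0.19300881, 0.62002253, 0.23041326]), 'eef_rot': array([ 2.52930723e+00,  1.86148108e+00, -2.39200778e-03]), 'contact_force': array([ 0.07087482, -0.31110073, -0.92299127]), 'moment': array([-0.02539709,  0.02669715,  0.0005954 ]), 'gripper_width': 0.08505156466792238}
scene {'K': array([[485.04923767,   0.        , 319.11676205],
       [  0.        , 485.04923767, 237.30979935],
       [  0.        ,   0.        ,   1.        ]]), 'D': array([-0.01608066,  0.        ,  0.        ,  0.        ,  0.        ]), 'R': array([[-0.7209501 ,  0.69290134, -0.01089399],
       [ 0.58112894,  0.59593975, -0.55420661],
       [-0.37751835, -0.40588613
[... 805 characters left out ...]
), 'D': array([-0.08464173,  0.        ,  0.        ,  0.        ,  0.        ]), 'R': array([[-4.63274255e-03, -9.99989159e-01, -4.68032467e-04],
       [-9.98541488e-01,  4.65121108e-03, -5.37890565e-02],
       [ 5.37906503e-02,  2.18158985e-04, -9.98552211e-01]]), 't': array([-0.00191303,  0.52274103,  1.4178088 ])}
top can_a_mid [(0.66, [0.582, 0.165, 0.084]), (0.28, [0.721, 0.331, 0.001])]
top lid_a_knob [(0.65, [0.582, 0.166, 0.171])]
top tray [(0.68, [0.452, -0.424, -0.002])]
top rack []
top rack_rail [(0.78, [0.621, 0.05, 0.311])]
top pad [(0.93, [0.485, 0.428, -0.004])]
top paint_bottle []
top paint_jar [(0.58, [0.709, -0.342, -0.004])]
top brush [(0.95, [0.344, 0.187, 0.002])]
1.0
```

View pics/scene0.png

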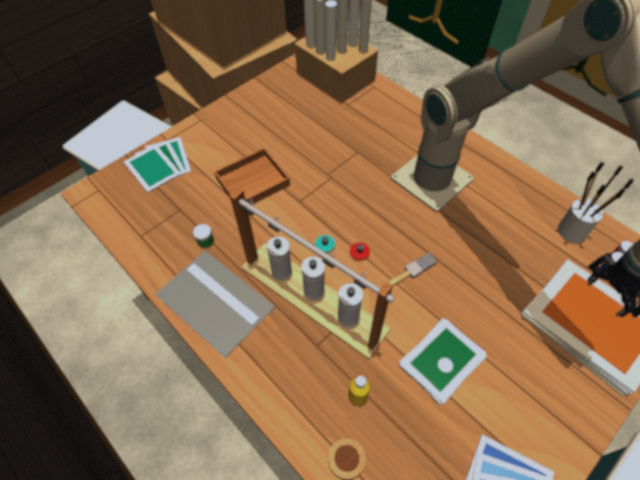

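View pics/top0.png

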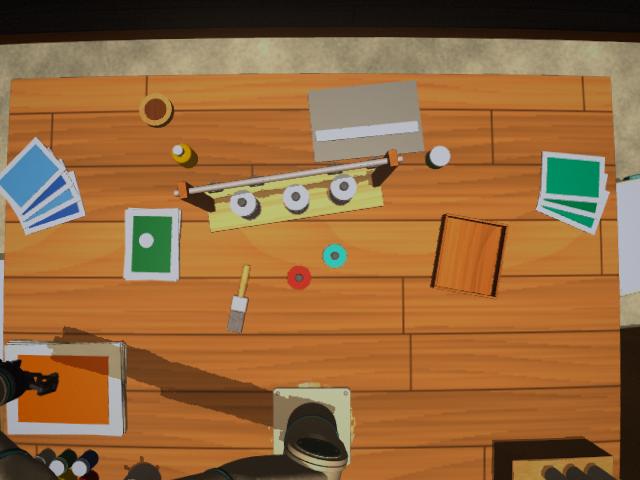

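```bash
python3 - <<'E'
from plant import r
for n in ("scene","top"):
    r.read_camera(n)
    for l in ("can_b_mid","can_c_mid","lid_b_knob","lid_c_knob"):
        print(n,l,[(round(d["score"],2),[round(float(v),3) for v in d["point"]]) for d in r.landmark_of(n,l)])
print(r.observe()["time_s"])
E
```

```text
scene can_b_mid [(0.91, [0.618, -0.078, 0.081]), (0.31, [0.717, -0.339, 0.006])]
scene can_c_mid [(0.95, [0.596, 0.032, 0.08]), (0.59, [0.342, 0.191, -0.002])]
scene lid_b_knob [(0.64, [0.616, -0.081, 0.172])]
scene lid_c_knob [(0.8, [0.591, 0.034, 0.17]), (0.76, [0.454, -0.062, 0.029]), (0.52, [0.393, 0.026, 0.025])]
top can_b_mid [(0.47, [0.62, -0.082, 0.081]), (0.16, [0.343, 0.187, 0.001])]
top can_c_mid [(0.52, [0.594, 0.038, 0.082]), (0.29, [0.624, 0.045, 0.31])]
top lid_b_knob [(0.63, [0.614, -0.079, 0.171])]
top lid_c_knob [(0.83, [0.591, 0.036, 0.172]), (0.82, [0.392, 0.031, 0.028]), (0.58, [0.454, -0.063, 0.025])]
1.5
```

```bash
cat > h.py <<'E'
import numpy as np, json, sys
from scipy.spatial.transform import Rotation as Ro
from plant import r
def Rlean(beta,yaw=0.0,flip=0):
    b=np.radians(beta);y=np.radians(yaw)
    f=np.array([np.cos(y),np.sin(y),0]);l=np.array([-np.sin(y),np.cos(y),0]);k=np.array([0,0,1.])
    z=np.sin(b)*f-np.cos(b)*k
    return np.stack([l,np.sin(b)*k+np.cos(b)*f,z],1)
def log():
    s=r.observe()
    open("log.jsonl","a").write(json.dumps({k:np.array(v).tolist() for k,v in s.items()})+"\n"); return s
def rel(R0,p0,R,p):
    return (R0.T@(np.array(p)-p0)*1000).round(1), Ro.from_matrix(R0.T@R).as_rotvec().round(3)
def go(R,p,s=None):
    s=log()
    R0=Ro.from_rotvec(s["eef_rot"]).as_matrix()
    a,b=rel(R0,np.array(s["eef_pos"]),R,p)
    print("slide",a.tolist(),"twist",b.tolist(),"dist",np.linalg.norm(a).round(),"deg",np.degrees(np.linalg.norm(b)).round(1))
def show():
    s=log();R=Ro.from_rotvec(s["eef_rot"]).as_matrix()
    print("t",round(s["time_s"],2),"p",np.round(s["eef_pos"],4),"z",R[:,2].round(3),"x",R[:,0].round(3),"q",np.round(s["q"],3),"F",np.round(s["contact_force"],2),"w",round(s["gripper_width"],4))
E
python3 - <<'E'
from h import *
show(); go(Rlean(20,5),[0.40,0.2,0.33])
E
```

```text
t 1.5 p [0.1932 0.6206 0.2313] z [-0.  0. -1.] x [ 0.297  0.955 -0.   ] q [-1.335  0.628  0.038  1.517 -0.027  0.996 -0.02 ] F [0.47 0.2  0.62] w 0.0855
slide [-340.1, 322.5, -98.7] twist [-0.345, 0.068, -0.385] dist 479.0 deg 29.9
```

```bash
python3 -m crank '[{"slide":[-170,161,-50],"twist":[-0.17,0.03,-0.19],"claw":0},{"slide":[-170,161,-50],"twist":[-0.17,0.03,-0.19],"claw":0},{"slide":[-170,161,-50],"twist":[-0.17,0.03,-0.19],"claw":0},{"slide":[-170,161,-50],"twist":[-0.17,0.03,-0.19],"claw":0}]'; python3 -c "
from h import *
show(); go(Rlean(35,5),[0.40,0.12,0.33])"
```

```text
time_s: 2.0
eef_pos: [0.2972, 0.4084, 0.282]
eef_rot: [2.249, 2.011, 0.19]
contact_force: [0.8, 0.3, -0.8]
gripper_width: 0.0856
t 2.0 p [0.2972 0.4084 0.282 ] z [ 0.172 -0.005 -0.985] x [0.11  0.994 0.014] q [-1.187  0.321  0.107  1.933  0.167  0.82   0.263] F [ 0.82  0.31 -0.75] w 0.0856
slide [-274.6, 140.9, -28.1] twist [-0.436, 0.063, -0.19] dist 310.0 deg 27.5
```

```bash
python3 -m crank '[{"slide":[-275,141,-28],"twist":[-0.436,0.06,-0.19],"claw":0},{"slide":[-275,141,-28],"twist":[-0.436,0.06,-0.19],"claw":0},{"slide":[-275,141,-28],"twist":[-0.436,0.06,-0.19],"claw":0},{"slide":[-275,141,-28],"twist":[-0.436,0.06,-0.19],"claw":0},{"slide":[-275,141,-28],"twist":[-0.436,0.06,-0.19],"claw":0}]'; python3 -c "
from h import *
show(); go(Rlean(45,5),[0.42,0.05,0.33])"; cat log.jsonl | wc -l
```

```text
time_s: 2.62
eef_pos: [0.3922, 0.1409, 0.3261]
eef_rot: [1.794, 1.965, 0.616]
contact_force: [0.5, -0.1, 1.0]
gripper_width: 0.0857
t 2.62 p [0.3922 0.1409 0.3261] z [ 0.571  0.049 -0.819] x [-0.09   0.996 -0.003] q [-1.214 -0.079  0.482  2.465  1.058  0.446  0.028] F [ 0.49 -0.12  1.  ] w 0.0857
slide [-93.0, 18.1, 8.2] twist [-0.175, 0.001, 0.004] dist 95.0 deg 10.0
6
```

```bash
cat > kin.py <<'E'
import numpy as np, json
from scipy.spatial.transform import Rotation as Ro
from scipy.optimize import least_squares
def rz(a): return Ro.from_euler('z',a).as_matrix()
def ry(a): return Ro.from_euler('y',a).as_matrix()
S=None
def fk(q,L,s,psi):
    # L: h,l1,l2,l3, lateral offsets o1(shoulder) o2(elbow) o3(wrist) ; s signs
    R=rz(s[0]*q[0]+psi[0]);p=np.array([0,0,L[0]])
    R=R@ry(q[1]); p=p+R@np.array([L[7],L[4],L[1]])
    R=R@rz(s[1]*q[2]); R=R@ry(q[3]); p=p+R@np.array([L[8],L[5],L[2]])
    R=R@rz(s[2]*q[4]); R=R@ry(q[5]); p=p+R@np.array([0,L[6],L[3]])
    R=R@rz(s[3]*q[6]+psi[1])
    return R,p
E
python3 - <<'E'
from kin import *
D=[json.loads(l) for l in open("log.jsonl")]
import itertools
best=[]
for s in itertools.product([1,-1],repeat=4):
  for psi in itertools.product([0,np.pi/2,np.pi,-np.pi/2],repeat=2):
    if psi[0] not in (0,np.pi): continue
    def res(L,full=False):
        o=[]
        for d in D:
            R,p=fk(d["q"],L,s,psi)
            o+=list((p-d["eef_pos"])); o+=list(.3*(Ro.from_matrix(Ro.from_rotvec(d["eef_rot"]).as_matrix().T@R).as_rotvec()))
        return np.array(o+list(1e-3*np.array(L[4:])))
    S=least_squares(res,[.3,.42,.35,.3,0,0,0,0,0])
    best.append((S.cost,s,psi,S.x.round(4)))
best.sort(key=lambda b:b[0])
for b in best[:4]: print(b)
E
```

```text
(np.float64(1.9734661662270199e-10), (-1, -1, -1, -1), (0, 3.141592653589793), array([ 3.362e-01,  5.591e-01,  3.821e-01,  3.499e-01, -1.150e-02,
       -1.620e-02, -4.000e-04, -0.000e+00, -0.000e+00]))
(np.float64(0.025287243019992373), (-1, -1, -1, 1), (0, 3.141592653589793), array([ 3.362e-01,  5.591e-01,  3.821e-01,  3.499e-01, -1.150e-02,
       -1.620e-02, -4.000e-04, -0.000e+00, -0.000e+00]))
(np.float64(0.04025113646657092), (1, 1, 1, 1), (0, 0), array([10.8019, -1.884 ,  1.638 ,  1.1111,  7.2573, -2.5993, -4.407 ,
        2.8747,  6.3115]))
(np.float64(0.06666868132453266), (-1, 1, 1, -1), (3.141592653589793, 0), array([ 3.9263, -0.512 , -0.2061,  0.9173,  3.2755, -1.2219, -2.0102,
        1.0769,  2.1625]))
```

```bash
cat >> kin.py <<'E'
L0=np.array([.3362,.5591,.3821,.3499,-.0115,-.0162,-.0004,0,0]);S0=(-1,)*4;P0=(0,np.pi)
LO=np.array([-3.06,-.37,-1.25,.18,-1.1,.23,-2.94]);HI=np.array([3.06,2.12,1.32,2.47,4.24,1.98,2.94])
def FK(q): return fk(q,L0,S0,P0)
def ik(q0,R,p,reg=.003):
    m=.02
    def f(q):
        Rq,pq=FK(q)
        return np.r_[(pq-p)*10,Ro.from_matrix(R.T@Rq).as_rotvec()*3,reg*(q-q0)]
    S=least_squares(f,np.clip(q0,LO+m+1e-3,HI-m-1e-3),bounds=(LO+m,HI-m))
    e=f(S.x); return S.x,np.linalg.norm(e[:3])/10,np.linalg.norm(e[3:6])/3
def path(q0,R,p,n=12):
    R0,p0=FK(q0);rv=Ro.from_matrix(R0.T@R).as_rotvec();mx=0;q=q0
    for i in range(1,n+1):
        a=i/n
        q,ep,er=ik(q,R0@Ro.from_rotvec(rv*a).as_matrix(),p0+(p-p0)*a,.01); mx=max(mx,ep,er)
    return q,mx
E
python3 - <<'E'
from kin import *
from h import Rlean,r
q0=np.array(r.observe()["q"])
C={'a':(.580,.163),'c':(.594,.035),'b':(.618,-.080)}
for n,c in C.items():
  for b in (40,50,60):
    for yaw in (-25,-10,9,25):
      R=Rlean(b,yaw); g=np.array([c[0],c[1],.12]); tcp=g+.026*R[:,2]
      q1,m1=path(q0,R,g-.10*R[:,2],10)
      q2,m2=path(q1,R,tcp,4)
      q3,m3=path(q2,R,tcp+[0,0,.06],3)
      print(n,b,yaw,"err",np.round([m1,m2,m3],4),q2.round(2))
E
```

```text
a 40 -25 err [0.0007 0.     0.    ] [-0.53  0.76 -0.15  2.17  1.8   0.72 -1.21]
a 40 -10 err [0.0012 0.     0.    ] [-0.05  0.87 -0.77  2.27  2.02  1.07 -0.98]
a 40 9 err [0.0269 0.     0.    ] [ 0.26  1.01 -1.07  2.34  2.22  1.12 -0.6 ]
a 40 25 err [0.0344 0.     0.    ] [ 0.42  1.03 -1.1   2.33  2.35  0.9  -0.32]
a 50 -25 err [0.0093 0.     0.    ] [-0.18  1.   -0.81  2.21  1.89  1.45 -1.21]
a 50 -10 err [0.0497 0.     0.    ] [ 0.04  1.12 -1.05  2.35  2.14  1.6  -0.99]
a 50 9 err [0.1367 0.0079 0.    ] [ 0.27  1.21 -1.18  2.44  2.42  1.49 -0.63]
a 50 25 err [0.1306 0.0053 0.    ] [ 0.47  1.2  -1.17  2.43  2.6   1.17 -0.37]
a 60 -25 err [0.0417 0.     0.    ] [-0.2   1.15 -0.88  2.24  1.97  1.79 -1.29]
a 60 -10 err [0.11 0.   0.  ] [-0.07  1.21 -0.96  2.4   2.26  1.84 -1.14]
a 60 9 err [0.2387 0.0408 0.0447] [ 0.27  1.39 -1.23  2.45  2.6   1.76 -0.54]
a 60 25 err [0.2282 0.0364 0.0396] [ 0.54  1.4  -1.23  2.45  2.81  1.3  -0.26]
c 40 -25 err [0.003 0.    0.   ] [ 0.2   0.91 -0.87  2.27  1.97  1.18 -0.97]
c 40 -10 err [0.0283 0.     0.    ] [ 0.41  1.01 -1.06  2.34  2.15  1.21 -0.71
[... 1037 characters left out ...]
rr [0.034 0.    0.   ] [ 1.02  1.12 -1.2   2.16  2.11  0.53  0.45]
b 50 -25 err [0.0777 0.     0.    ] [ 0.53  1.12 -1.06  2.34  2.28  1.5  -0.84]
b 50 -10 err [0.1178 0.     0.    ] [ 0.69  1.14 -1.07  2.39  2.5   1.31 -0.63]
b 50 9 err [0.1061 0.     0.    ] [ 0.93  1.17 -1.13  2.35  2.66  0.92 -0.28]
b 50 25 err [0.0804 0.     0.    ] [ 1.04  1.14 -1.08  2.24  2.75  0.49 -0.09]
b 60 -25 err [0.1498 0.0007 0.    ] [ 0.48  1.28 -1.06  2.41  2.46  1.82 -0.89]
b 60 -10 err [0.2179 0.0187 0.0154] [ 0.75  1.41 -1.23  2.45  2.7   1.65 -0.45]
b 60 9 err [0.1861 0.0022 0.    ] [ 0.99  1.36 -1.17  2.41  2.9   1.11 -0.24]
b 60 25 err [0.1348 0.     0.    ] [ 1.13  1.32 -1.14  2.28  3.01  0.59 -0.12]
```

```bash
cat > srch.py <<'E'
from kin import *
from h import Rlean
rng=np.random.default_rng(0)
def Rpour(be,alpha,yaw,phi):
    # tool R with lean alpha,yaw, rolled by phi about tool z relative to nominal
    return Rlean(alpha,yaw)@rz(np.radians(phi))
def tip(be,R):
    b=np.radians(be); u=R@np.array([0,np.sin(b),-np.cos(b)])  # can axis in tool frame
    return np.degrees(np.arccos(np.clip(u[2],-1,1))),u
if __name__=="__main__":
  T=np.array([.45,-.42])
  q0s={'c40':np.array([.41,1.01,-1.06,2.34,2.15,1.21,-.71]),'b':np.array([.69,1.05,-1.07,2.39,2.4,1.2,-.63]),'a':np.array([-.05,.87,-.77,2.27,2.02,1.07,-.98])}
  out=[]
  for be in (40,45,50):
   for al in (60,70,80,90,100):
    for yaw in range(-180,180,20):
     for phi in (-180,-160,-140,-120,120,140,160):
      R=Rpour(be,al,yaw,phi); t,u=tip(be,R)
      if t<122 or t>150: continue
      # mouth centre over tray: grasp + .03*u
      g=np.array([T[0],T[1],.14])-.03*np.array([u[0],u[1],0]); p=g+.026*R[:,2]
      best=None
      for q0 in q0s.values():
        q,ep,er=ik(q0,R,p)
        if ep<.003 and er<.01:
          d=np.abs(q-q0).max()
          if best is None or d<best[0]: best=(d,q)
      if best: out.append((best[0],be,al,yaw,phi,round(t),best[1].round(2)))
  out.sort(key=lambda o:o[0])
  print(len(out))
  for o in out[:40]: print(o)
E
time python3 srch.py
```

```text
345
(np.float64(1.1476119724318918), 50, 100, -80, -140, 134, array([ 0.3 ,  1.39, -0.06,  2.15,  1.92,  1.96,  0.52]))
(np.float64(1.1550257093264338), 45, 100, -80, -140, 131, array([ 0.3 ,  1.39, -0.06,  2.14,  1.92,  1.96,  0.53]))
(np.float64(1.1625273072120237), 40, 100, -80, -140, 128, array([ 0.3 ,  1.39, -0.07,  2.14,  1.93,  1.96,  0.53]))
(np.float64(1.2064787751719284), 45, 90, -60, -140, 123, array([0.33, 1.37, 0.14, 2.39, 2.39, 1.96, 0.36]))
(np.float64(1.214181575651124), 50, 90, -60, -140, 126, array([0.32, 1.38, 0.14, 2.4 , 2.39, 1.96, 0.35]))
(np.float64(1.2433989729660482), 50, 90, -80, -140, 126, array([ 0.35,  1.28, -0.15,  2.22,  1.99,  1.85,  0.61]))
(np.float64(1.249046601139953), 45, 90, -80, -140, 123, array([ 0.36,  1.28, -0.15,  2.22,  2.  ,  1.85,  0.62]))
(np.float64(1.2612425815535762), 50, 100, -60, -140, 134, array([ 0.02,  1.61,  0.49,  2.32,  2.13,  1.75, -0.05]))
(np.float64(1.262951223634134), 45, 100, -60, -140, 131, array([ 0.02,  1.61,  0.49,  2.31,  2.14,  1.75, -0.04]))
(np.float64(1.2643395161386057), 40, 100, -60, -140, 128, array([ 0.03,  
[... 2771 characters left out ...]
, 100, -40, -160, 141, array([ 0.05,  1.87,  0.82,  2.35,  2.29,  1.96, -0.14]))
(np.float64(1.5880944595154127), 45, 90, -80, -160, 132, array([ 0.31,  1.27, -0.1 ,  2.2 ,  1.98,  1.8 ,  0.96]))
(np.float64(1.5883593748658178), 50, 100, -40, -160, 145, array([ 0.05,  1.88,  0.82,  2.36,  2.28,  1.96, -0.15]))
(np.float64(1.5918128501717934), 40, 90, -80, -160, 127, array([ 0.31,  1.27, -0.1 ,  2.2 ,  1.99,  1.79,  0.96]))
(np.float64(1.597136232229248), 40, 100, -40, -140, 128, array([ 0.06,  1.87,  0.83,  2.34,  2.3 ,  1.96, -0.49]))
(np.float64(1.6013160906874493), 45, 100, -40, -140, 131, array([ 0.06,  1.88,  0.83,  2.35,  2.29,  1.96, -0.5 ]))
real	5m32.511s
user	5m32.374s
sys	0m0.206s
```

```bash
cat > t.py <<'E'
from kin import *
from h import *
q0=np.array(r.observe()["q"])
C={'a':(.580,.163),'c':(.593,.035),'b':(.618,-.080)}
for n,be,yaw in (('a',42,-15),('a',42,-25),('a',45,-20),('c',42,-20),('c',45,-25),('b',42,-20),('b',45,-25)):
  c=C[n];R=Rlean(be,yaw); g=np.array([c[0],c[1],.125]); tcp=g+.026*R[:,2]
  q1,m1=path(q0,R,tcp-.13*R[:,2],10); q2,m2=path(q1,R,tcp,4); q3,m3=path(q2,R,tcp+[0,0,.05],3)
  print(n,be,yaw,np.round([m1,m2,m3],3),q1.round(2),q2.round(2))
R=Rlean(42,-20);go(R,np.array([.58,.163,.125])-.104*R[:,2])
E
python3 t.py
```

```text
a 42 -15 [0.001 0.    0.   ] [-0.24  0.59 -0.77  2.35  1.68  1.04 -1.02] [-0.15  0.85 -0.67  2.25  1.97  1.07 -1.08]
a 42 -25 [0.001 0.    0.   ] [-0.63  0.54 -0.28  2.24  1.47  0.85 -1.02] [-0.49  0.77 -0.23  2.18  1.81  0.81 -1.22]
a 45 -20 [0.001 0.    0.   ] [-0.21  0.72 -0.95  2.32  1.62  1.31 -1.1 ] [-0.12  0.93 -0.82  2.23  1.91  1.29 -1.1 ]
c 42 -20 [0.018 0.    0.   ] [ 0.24  0.72 -1.15  2.43  1.76  1.25 -0.94] [ 0.29  0.98 -0.99  2.32  2.05  1.29 -0.91]
c 45 -25 [0.022 0.    0.   ] [ 0.14  0.78 -1.14  2.42  1.72  1.4  -1.07] [ 0.22  1.   -0.98  2.31  2.02  1.4  -1.01]
b 42 -20 [0.031 0.    0.   ] [ 0.61  0.74 -1.19  2.44  1.94  1.13 -0.74] [ 0.6   1.   -1.03  2.29  2.19  1.18 -0.69]
b 45 -25 [0.041 0.    0.   ] [ 0.52  0.81 -1.23  2.45  1.89  1.34 -0.86] [ 0.55  1.05 -1.06  2.3   2.18  1.34 -0.78]
slide [35.1, 32.4, 173.6] twist [-0.12, -0.271, 0.346] dist 180.0 deg 26.1
```

```bash
python3 - <<'E'
import cv2
im=cv2.imread("pics/scene0.png")[200:370,220:420]; cv2.imwrite("pics/crop0.png",cv2.resize(im,(800,680))[:600])
from h import *
R=Rlean(45,-20);go(R,np.array([.58,.164,.125])-.104*R[:,2])
E
```

```text
slide [37.8, 27.4, 174.7] twist [-0.171, -0.28, 0.339] dist 181.0 deg 27.0
```

View pics/crop0.png

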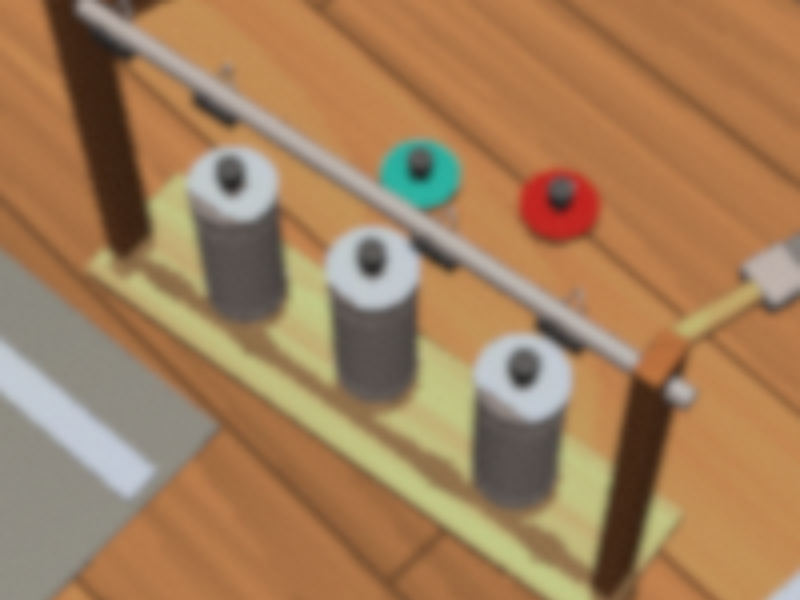

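Candidates, in scene pixels: silver-lidded canisters b (279,258), c (313,278) and a (349,305) on the board. The loose turquoise lid (325,243) and red lid (360,250) are on the table, so I leave them. The crop confirms this. I start with a.

```bash
python3 -m crank '[{"slide":[38,27,175],"twist":[-0.171,-0.28,0.34],"claw":0},{"slide":[38,27,175],"twist":[-0.171,-0.28,0.34],"claw":0},{"slide":[38,27,175],"twist":[-0.171,-0.28,0.34],"claw":0},{"slide":[38,27,175],"twist":[-0.171,-0.28,0.34],"claw":0},{"slide":[38,27,175],"twist":[-0.171,-0.28,0.34],"claw":0}]'; python3 - <<'E'
from h import *
import cv2
show(); im=r.read_camera("wrist"); cv2.imwrite("pics/w1.png",im[:,:,::-1])
for l in ("can_a_mid","lid_a_knob"): print(l,[(round(d["score"],2),np.round(d["point"],3).tolist()) for d in r.landmark_of("wrist",l)])
R=Rlean(45,-20);go(R,np.array([.58,.164,.125])+.026*R[:,2])
E
```

```text
time_s: 3.25
eef_pos: [0.5123, 0.193, 0.1965]
eef_rot: [1.998, 1.394, 0.58]
contact_force: [-0.3, 1.5, 1.2]
gripper_width: 0.0851
t 3.25 p [0.5123 0.193  0.1965] z [ 0.665 -0.242 -0.707] x [0.344 0.939 0.002] q [-1.153  0.596  0.437  2.334  1.738  0.479 -1.282] F [-0.3   1.5   1.16] w 0.0851
can_a_mid [(0.69, [0.58, 0.162, 0.083])]
lid_a_knob [(0.79, [0.582, 0.162, 0.172])]
slide [-0.7, 2.7, 127.5] twist [-0.001, 0.006, 0.002] dist 128.0 deg 0.4
```

View pics/w1.png

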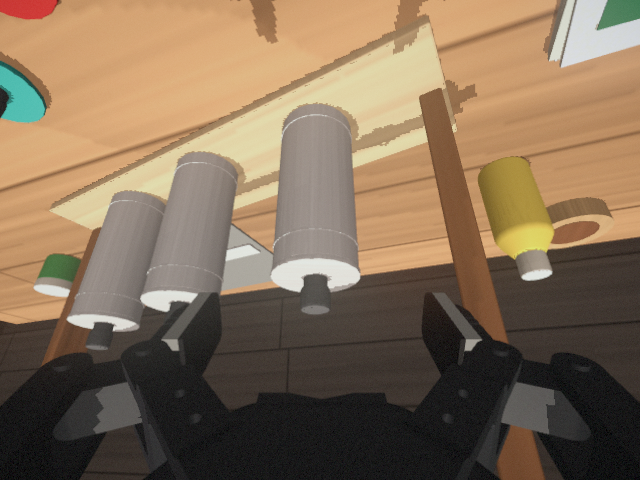

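The wrist view shows can a (315,190), lid knob at (315,295), centred between the open fingers, with the neighbours clear.

```bash
python3 -m crank '[{"slide":[-1,3,45],"twist":[0,0,0],"claw":0},{"slide":[-1,3,85],"twist":[0,0,0],"claw":0},{"slide":[-1,3,110],"twist":[0,0,0],"claw":0},{"slide":[-1,3,127],"twist":[0,0,0],"claw":0},{"slide":[-1,3,127],"twist":[0,0,0],"claw":0}]'; python3 - <<'E'
from h import *
import cv2
show(); im=r.read_camera("wrist"); cv2.imwrite("pics/w2.png",im[:,:,::-1])
E
```

```text
time_s: 4.03
eef_pos: [0.5975, 0.1568, 0.1113]
eef_rot: [2.0, 1.391, 0.578]
contact_force: [0.4, -0.3, -0.8]
gripper_width: 0.0852
t 4.03 p [0.5975 0.1568 0.1113] z [ 0.664 -0.244 -0.707] x [0.347 0.938 0.002] q [-0.848  0.798  0.296  2.252  2.167  0.547 -1.609] F [ 0.45 -0.31 -0.79] w 0.0852
```

View pics/w2.png

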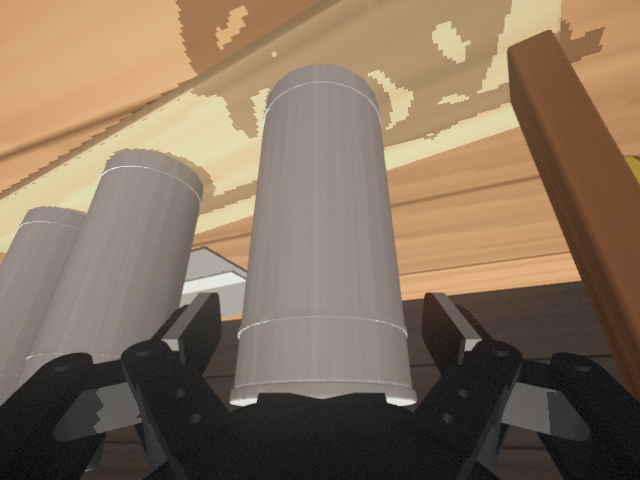

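```bash
python3 -m crank '[{"slide":[0,0,0],"twist":[0,0,0],"claw":255},{"slide":[0,0,0],"twist":[0,0,0],"claw":255},{"slide":[0,0,0],"twist":[0,0,0],"claw":255},{"slide":[0,0,0],"twist":[0,0,0],"claw":255}]'; python3 -c "
from h import *
show()"
```

```text
time_s: 4.58
eef_pos: [0.5971, 0.1582, 0.1116]
eef_rot: [1.997, 1.393, 0.58]
contact_force: [-2.8, -0.3, 6.7]
gripper_width: 0.0614
t 4.58 p [0.5971 0.1582 0.1116] z [ 0.665 -0.243 -0.706] x [0.345 0.939 0.002] q [-0.851  0.798  0.297  2.252  2.167  0.548 -1.609] F [-2.84 -0.31  6.67] w 0.0614
```

```bash
python3 -m crank '[{"slide":[0,7,-7],"twist":[0,0,0],"claw":255},{"slide":[0,14,-14],"twist":[0,0,0],"claw":255},{"slide":[0,18,-18],"twist":[0,0,0],"claw":255},{"slide":[0,18,-18],"twist":[0,0,0],"claw":255},{"slide":[0,18,-18],"twist":[0,0,0],"claw":255},{"slide":[0,18,-18],"twist":[0,0,0],"claw":255}]'; python3 - <<'E'
from h import *
import cv2
for i in range(4):
    show(); im=r.read_camera("scene")
cv2.imwrite("pics/s3.png",cv2.resize(im[:,:,::-1][180:380,180:440],(780,600)))
E
```

```text
time_s: 5.32
eef_pos: [0.5969, 0.1575, 0.1352]
eef_rot: [1.999, 1.394, 0.576]
contact_force: [-0.6, 0.2, -1.1]
gripper_width: 0.0614
t 5.33 p [0.5969 0.1575 0.1352] z [ 0.663 -0.244 -0.708] x [0.346 0.938 0.   ] q [-0.884  0.75   0.348  2.247  2.116  0.493 -1.537] F [-0.57  0.2  -1.1 ] w 0.0614
t 5.38 p [0.597  0.1574 0.1353] z [ 0.663 -0.244 -0.708] x [0.346 0.938 0.   ] q [-0.884  0.75   0.349  2.247  2.116  0.493 -1.537] F [-0.53  0.63 -1.17] w 0.061
t 5.42 p [0.597  0.1574 0.1353] z [ 0.663 -0.244 -0.708] x [0.346 0.938 0.   ] q [-0.884  0.75   0.349  2.247  2.116  0.493 -1.537] F [ 0.67  0.19 -1.19] w 0.0614
t 5.47 p [0.5971 0.1574 0.1354] z [ 0.663 -0.244 -0.708] x [0.346 0.938 0.   ] q [-0.884  0.75   0.349  2.247  2.116  0.493 -1.537] F [-0.03  0.75 -1.57] w 0.061
```

View pics/s3.png

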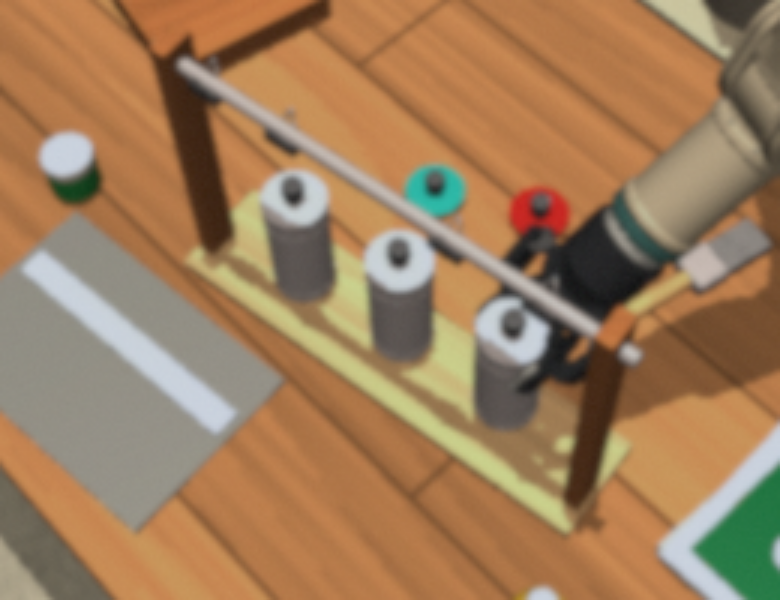

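Can a is lifted with its lid on. The load is about 1.3 N, so it is empty. I set it back.

```bash
python3 -m crank '[{"slide":[0,-7,7],"twist":[0,0,0],"claw":255},{"slide":[0,-13,13],"twist":[0,0,0],"claw":255},{"slide":[0,-16.5,16.5],"twist":[0,0,0],"claw":255},{"slide":[0,-17.5,17.5],"twist":[0,0,0],"claw":255},{"slide":[0,-17.5,17.5],"twist":[0,0,0],"claw":255},{"slide":[0,-17.5,17.5],"twist":[0,0,0],"claw":0},{"slide":[0,-17.5,17.5],"twist":[0,0,0],"claw":0},{"slide":[0,-17.5,17.5],"twist":[0,0,0],"claw":0}]'; python3 - <<'E'
from h import *
from kin import *
show()
q0=np.array(r.observe()["q"])
R0,p0=FK(q0)
qb,m0=path(q0,R0,p0-.13*R0[:,2],5)
print(m0,qb.round(2))
for be,yaw in ((45,-20),(45,-10),(45,0),(42,-20),(42,-5)):
  R=Rlean(be,yaw);tcp=np.array([.593,.035,.125])+.026*R[:,2]
  q1,m1=path(qb,R,tcp-.13*R[:,2],8);q2,m2=path(q1,R,tcp,4);print(be,yaw,m1,m2,q1.round(2),q2.round(2))
E
```

```text
time_s: 6.52
eef_pos: [0.5972, 0.1575, 0.1108]
eef_rot: [1.999, 1.393, 0.577]
contact_force: [-0.1, 0.4, -0.8]
gripper_width: 0.0857
t 6.53 p [0.5972 0.1575 0.1108] z [ 0.663 -0.244 -0.707] x [0.346 0.938 0.001] q [-0.85   0.799  0.297  2.251  2.167  0.546 -1.608] F [-0.14  0.41 -0.8 ] w 0.0857
1.1017210750635769e-05 [-1.17  0.58  0.47  2.34  1.72  0.46 -1.25]
45 -20 0.01682871539891904 1.4757106420080955e-06 [ 0.23  0.8  -1.23  2.45  1.76  1.42 -0.98] [ 0.3   1.04 -1.05  2.34  2.09  1.43 -0.92]
45 -10 0.07024426010350916 3.2705622463403325e-06 [ 0.38  0.74 -1.23  2.45  1.85  1.2  -0.76] [ 0.38  1.04 -1.05  2.39  2.24  1.33 -0.81]
45 0 0.09725500746102707 0.0026208315252596467 [ 0.59  0.69 -1.23  2.45  1.98  0.93 -0.54] [ 0.52  1.09 -1.13  2.42  2.36  1.26 -0.61]
42 -20 0.0004206113939833731 5.766202574910942e-06 [-0.44  0.47 -0.09  2.45  2.02  0.64 -1.24] [-0.24  0.75 -0.14  2.33  2.32  0.75 -1.4 ]
42 -5 0.05149928146155879 3.745601618550268e-06 [ 0.51  0.69 -1.23  2.45  1.9   1.02 -0.63] [ 0.45  1.01 -1.07  2.38  2.25  1.19 -0.68]
```

```bash
python3 - <<'E'
from h import *
from kin import *
q0=np.array(r.observe()["q"])
R0,p0=FK(q0)
qb,m0=path(q0,R0,p0-.10*R0[:,2],4)
for c in ((.593,.035),(.618,-.080)):
 for be,yaw in ((40,-20),(43,-20),(43,-30),(45,-25),(45,-30),(45,-40)):
  R=Rlean(be,yaw);tcp=np.array([*c,.125])+.026*R[:,2]
  q1,m1=path(qb,R,tcp-.10*R[:,2],8);q2,m2=path(q1,R,tcp,4);print(c,be,yaw,round(m1,4),round(m2,4),q1.round(2),q2.round(2))
E
```

```text
(0.593, 0.035) 40 -20 0.0 0.0 [-0.65  0.54  0.31  2.41  2.33  0.44 -1.5 ] [-0.44  0.74  0.17  2.32  2.52  0.56 -1.63]
(0.593, 0.035) 43 -20 0.0002 0.0 [-0.54  0.55  0.1   2.45  2.24  0.62 -1.46] [-0.37  0.76  0.04  2.34  2.44  0.7  -1.56]
(0.593, 0.035) 43 -30 0.0 0.0 [-0.86  0.62  0.45  2.36  2.    0.43 -1.45] [-0.6   0.78  0.27  2.28  2.27  0.54 -1.64]
(0.593, 0.035) 45 -25 0.0 0.0 [-0.77  0.61  0.34  2.43  2.22  0.56 -1.59] [-0.55  0.79  0.23  2.33  2.43  0.65 -1.72]
(0.593, 0.035) 45 -30 0.0 0.0 [-0.86  0.64  0.42  2.38  2.03  0.49 -1.51] [-0.62  0.8   0.28  2.29  2.28  0.59 -1.69]
(0.593, 0.035) 45 -40 0.0 0.0 [-1.    0.69  0.56  2.26  1.52  0.4  -1.19] [-0.74  0.83  0.4   2.21  1.94  0.46 -1.54]
(0.618, -0.08) 40 -20 0.0 0.0 [-0.25  0.53  0.2   2.41  2.7   0.46 -1.57] [-0.13  0.74  0.12  2.29  2.8   0.56 -1.63]
(0.618, -0.08) 43 -20 0.0004 0.0 [ 0.18  0.58 -0.44  2.44  2.31  0.77 -1.15] [ 0.23  0.79 -0.42  2.31  2.44  0.83 -1.16]
(0.618, -0.08) 43 -30 0.0 0.0 [-0.47  0.59  0.32  2.39  2.41  0.49 -1.58] [-0.28  0.78  0.22  2.28  2.57  0.58 -1.68]
(0.618, -0.08) 45 -25 0.0003 0.0 [-0.08  0.58 -0.19  2.45  2.31  0.77 -1.34] [ 0.02  0.78 -0.19  2.31  2.46  0.82 -1.37]
(0.618, -0.08) 45 -30 0.0 0.0 [-0.48  0.61  0.31  2.42  2.43  0.57 -1.64] [-0.3   0.79  0.23  2.3   2.58  0.64 -1.72]
(0.618, -0.08) 45 -40 0.0 0.0 [-0.67  0.66  0.48  2.32  2.07  0.43 -1.5 ] [-0.43  0.82  0.32  2.23  2.3   0.53 -1.66]
```

```bash
python3 -m crank '[{"slide":[0,0,-40],"twist":[0,0,0],"claw":0},{"slide":[0,0,-85],"twist":[0,0,0],"claw":0},{"slide":[0,0,-100],"twist":[0,0,0],"claw":0}]'; python3 - <<'E'
from h import *
import cv2
show()
R=Rlean(45,-30);go(R,np.array([.593,.035,.125])-.074*R[:,2])
im=r.read_camera("scene")
for l in ("can_a_mid",): print([(round(d["score"],2),np.round(d["point"],3).tolist()) for d in r.landmark_of("scene",l)])
cv2.imwrite("pics/s4.png",cv2.resize(im[:,:,::-1][180:380,180:440],(780,600)))
E
```

```text
time_s: 6.9
eef_pos: [0.5296, 0.183, 0.1827]
eef_rot: [1.999, 1.395, 0.579]
contact_force: [0.2, 0.2, -0.1]
gripper_width: 0.0854
t 6.9 p [0.5296 0.183  0.1827] z [ 0.664 -0.242 -0.708] x [0.344 0.939 0.002] q [-1.11   0.637  0.452  2.328  1.87   0.455 -1.387] F [ 0.22  0.15 -0.12] w 0.0854
slide [-108.2, 38.1, 45.3] twist [-0.001, -0.123, 0.12] dist 123.0 deg 9.8
[(0.65, [0.581, 0.162, 0.081])]
```

View pics/s4.png

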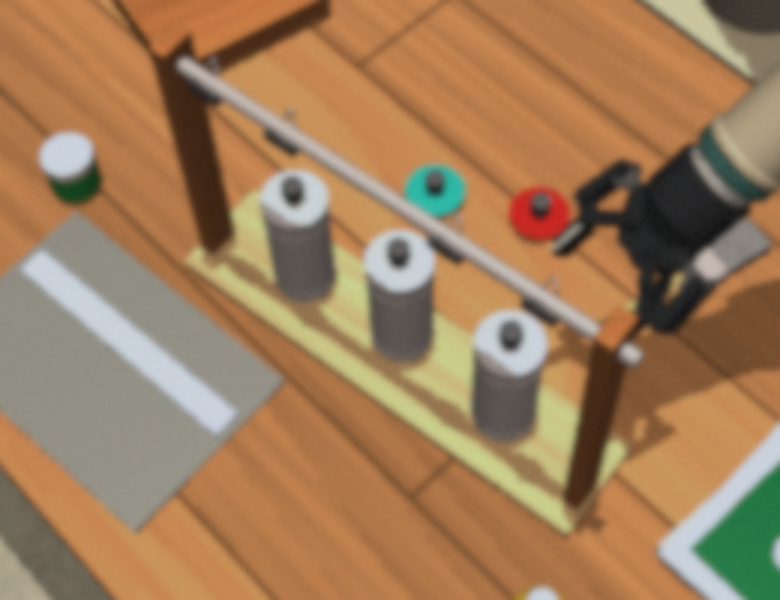

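Can a is back upright with its lid on. Next is c.

```bash
python3 -m crank '[{"slide":[-55,5,0],"twist":[0,-0.06,0.06],"claw":0},{"slide":[-108,38,45],"twist":[0,-0.123,0.12],"claw":0},{"slide":[-108,38,45],"twist":[0,-0.123,0.12],"claw":0},{"slide":[-108,38,45],"twist":[0,-0.123,0.12],"claw":0}]'; python3 - <<'E'
from h import *
import cv2
show(); im=r.read_camera("wrist"); cv2.imwrite("pics/w5.png",im[:,:,::-1])
for l in ("can_c_mid","lid_c_knob"): print(l,[(round(d["score"],2),np.round(d["point"],3).tolist()) for d in r.landmark_of("wrist",l)])
R=Rlean(45,-30);go(R,np.array([.593,.035,.125])+.026*R[:,2])
E
```

```text
time_s: 7.5
eef_pos: [0.5489, 0.0581, 0.1761]
eef_rot: [2.093, 1.203, 0.495]
contact_force: [-0.7, 0.2, -0.6]
gripper_width: 0.0853
t 7.5 p [0.5489 0.0581 0.1761] z [ 0.609 -0.358 -0.707] x [ 0.504  0.863 -0.003] q [-0.872  0.643  0.441  2.377  2.044  0.477 -1.527] F [-0.68  0.19 -0.63] w 0.0853
can_c_mid []
lid_c_knob [(0.98, [0.592, 0.037, 0.169]), (0.9, [0.453, -0.066, 0.028])]
slide [-0.2, 0.5, 98.7] twist [-0.001, 0.001, 0.001] dist 99.0 deg 0.1
```

View pics/w5.png

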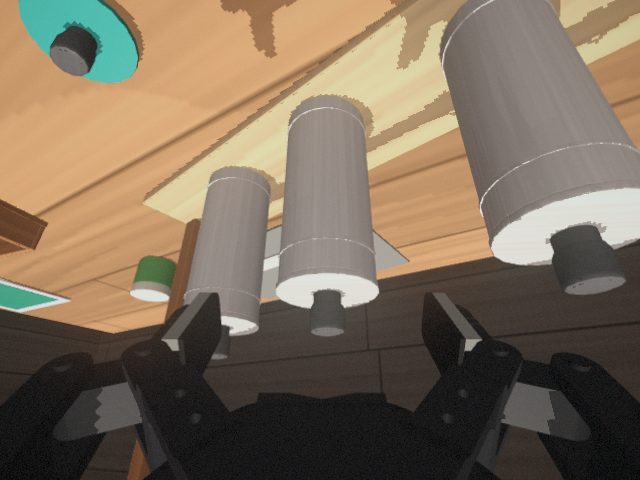

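```bash
python3 -m crank '[{"slide":[1,0,35],"twist":[0,0,0],"claw":0},{"slide":[1,0,65],"twist":[0,0,0],"claw":0},{"slide":[1,0,85],"twist":[0,0,0],"claw":0},{"slide":[1,0,98],"twist":[0,0,0],"claw":0},{"slide":[1,0,98],"twist":[0,0,0],"claw":255},{"slide":[1,0,98],"twist":[0,0,0],"claw":255},{"slide":[1,0,98],"twist":[0,0,0],"claw":255},{"slide":[1,0,98],"twist":[0,0,0],"claw":255}]'; python3 -c "
from h import *
show()"
```

```text
time_s: 8.65
eef_pos: [0.6088, 0.027, 0.1075]
eef_rot: [2.091, 1.208, 0.498]
contact_force: [-0.5, 0.4, -0.3]
gripper_width: 0.0614
t 8.65 p [0.6088 0.027  0.1075] z [ 0.611 -0.354 -0.708] x [ 0.5    0.866 -0.001] q [-0.634  0.804  0.303  2.293  2.291  0.573 -1.7  ] F [-0.54  0.43 -0.26] w 0.0614
```

```bash
python3 -m crank '[{"slide":[0,7,-7],"twist":[0,0,0],"claw":255},{"slide":[0,14,-14],"twist":[0,0,0],"claw":255},{"slide":[0,18,-18],"twist":[0,0,0],"claw":255},{"slide":[0,18,-18],"twist":[0,0,0],"claw":255},{"slide":[0,18,-18],"twist":[0,0,0],"claw":255},{"slide":[0,18,-18],"twist":[0,0,0],"claw":255}]'; python3 - <<'E'
from h import *
for i in range(3):
    show(); im=r.read_camera("scene")
E
```

```text
time_s: 9.4
eef_pos: [0.6087, 0.0264, 0.1323]
eef_rot: [2.092, 1.207, 0.497]
contact_force: [0.2, 0.3, -5.2]
gripper_width: 0.0613
t 9.4 p [0.6087 0.0264 0.1323] z [ 0.61  -0.355 -0.708] x [ 0.501  0.865 -0.002] q [-0.667  0.753  0.353  2.289  2.251  0.515 -1.638] F [ 0.18  0.35 -5.17] w 0.0613
t 9.45 p [0.6088 0.0263 0.1324] z [ 0.61  -0.355 -0.708] x [ 0.501  0.865 -0.002] q [-0.667  0.753  0.353  2.289  2.25   0.515 -1.638] F [ 1.01 -0.3  -4.98] w 0.0616
t 9.5 p [0.6088 0.0263 0.1324] z [ 0.61  -0.355 -0.708] x [ 0.501  0.865 -0.002] q [-0.667  0.753  0.353  2.289  2.25   0.515 -1.638] F [-0.21  0.75 -4.94] w 0.0615
```

C weighs about 5 N, so it holds the stones. I set it down.

```bash
python3 -m crank '[{"slide":[0,-7,7],"twist":[0,0,0],"claw":255},{"slide":[0,-13,13],"twist":[0,0,0],"claw":255},{"slide":[0,-16.5,16.5],"twist":[0,0,0],"claw":255},{"slide":[0,-17.7,17.7],"twist":[0,0,0],"claw":255},{"slide":[0,-17.7,17.7],"twist":[0,0,0],"claw":255},{"slide":[0,-17.7,17.7],"twist":[0,0,0],"claw":0},{"slide":[0,-17.7,17.7],"twist":[0,0,0],"claw":0},{"slide":[0,-17.7,17.7],"twist":[0,0,0],"claw":0}]'; python3 - <<'E'
from h import *
from kin import *
show()
q0=np.array(r.observe()["q"])
R0,p0=FK(q0)
qb,m0=path(q0,R0,p0-.10*R0[:,2],4)
for be,yaw in ((40,-30),(45,-30),(40,-20)):
  R=Rlean(be,yaw);f=np.array([np.cos(np.radians(yaw)),np.sin(np.radians(yaw)),0])
  k=np.array([.593,.036,.156]); off=.006*f+np.array([0,0,.010])
  tcp=k+off
  q1,m1=path(qb,R,tcp-.06*R[:,2],6);q2,m2=path(q1,R,tcp,3);q3,m3=path(q2,R,tcp+[0,0,.05],3)
  for pl in ((.495,.10),(.50,.12),(.51,.08)):
    P=np.array([*pl,.012])+off
    q4,m4=path(q3,R,P+[0,0,.12],5);q5,m5=path(q4,R,P,5)
    print(be,yaw,pl,np.round([m0,m1,m2,m3,m4,m5],4),q3.round(2),q4.round(2),q5.round(2))
E
```

```text
time_s: 10.55
eef_pos: [0.6093, 0.0263, 0.1083]
eef_rot: [2.091, 1.206, 0.499]
contact_force: [0.1, -0.5, -0.3]
gripper_width: 0.0855
t 10.55 p [0.6093 0.0263 0.1083] z [ 0.612 -0.355 -0.707] x [ 0.501  0.865 -0.001] q [-0.634  0.803  0.304  2.292  2.29   0.573 -1.699] F [ 0.06 -0.52 -0.34] w 0.0855
40 -30 (0.495, 0.1) [0. 0. 0. 0. 0. 0.] [-0.79  0.55  0.55  2.22  1.66  0.25 -0.93] [-0.85  0.64  0.25  2.41  1.91  0.52 -1.5 ] [-0.71  0.95  0.05  2.42  2.19  0.77 -1.9 ]
40 -30 (0.5, 0.12) [0. 0. 0. 0. 0. 0.] [-0.79  0.55  0.55  2.22  1.66  0.25 -0.93] [-0.91  0.65  0.3   2.37  1.82  0.49 -1.44] [-0.76  0.94  0.08  2.38  2.13  0.72 -1.86]
40 -30 (0.51, 0.08) [0. 0. 0. 0. 0. 0.] [-0.79  0.55  0.55  2.22  1.66  0.25 -0.93] [-0.77  0.64  0.23  2.41  1.98  0.53 -1.51] [-0.63  0.95  0.04  2.41  2.23  0.79 -1.87]
45 -30 (0.495, 0.1) [0.     0.     0.     0.     0.     0.0002] [-0.86  0.6   0.59  2.27  1.99  0.33 -1.33] [-0.97  0.72  0.35  2.45  2.02  0.57 -1.7 ] [-0.7   1.01 -0.04  2.43  2.11  0.94 -1.91]
45 -30 (0.5, 0.12) [0. 0. 0. 0. 0. 0.] [-0.86  0.6   0.59  2.27  1.99  0.33 -1.33] [-1.0
[... 165 characters left out ...]
  2.27  1.99  0.33 -1.33] [-0.89  0.71  0.33  2.45  2.09  0.59 -1.71] [-0.67  1.01  0.02  2.43  2.19  0.92 -1.93]
40 -20 (0.495, 0.1) [0.     0.     0.     0.     0.0125 0.0223] [-0.69  0.51  0.48  2.28  2.3   0.25 -1.36] [ 0.12  0.95 -1.23  2.45  1.75  1.49 -1.08] [ 0.1   1.38 -1.23  2.45  1.99  1.84 -1.14]
40 -20 (0.5, 0.12) [0.     0.     0.     0.     0.0004 0.0009] [-0.69  0.51  0.48  2.28  2.3   0.25 -1.36] [-0.62  0.62 -0.06  2.45  2.03  0.69 -1.45] [ 0.03  1.32 -1.14  2.44  1.99  1.75 -1.21]
40 -20 (0.51, 0.08) [0.     0.     0.     0.     0.007  0.0177] [-0.69  0.51  0.48  2.28  2.3   0.25 -1.36] [ 0.19  0.95 -1.23  2.45  1.8   1.47 -1.03] [ 0.18  1.38 -1.23  2.45  2.04  1.82 -1.07]
```

```bash
python3 -m crank '[{"slide":[0,0,-40],"twist":[0,0,0],"claw":0},{"slide":[0,0,-85],"twist":[0,0,0],"claw":0},{"slide":[0,0,-110],"twist":[0,0,0],"claw":0},{"slide":[0,0,-110],"twist":[0,0,0],"claw":0}]'; python3 - <<'E'
from h import *
import cv2
show()
for c in ("wrist","top","scene"):
  im=r.read_camera(c)
  for l in ("can_c_mid","lid_c_knob"): print(c,l,[(round(d["score"],2),np.round(d["point"],3).tolist()) for d in r.landmark_of(c,l)])
E
```

```text
time_s: 11.05
eef_pos: [0.5416, 0.0669, 0.1866]
eef_rot: [2.091, 1.208, 0.501]
contact_force: [0.9, -0.2, 0.4]
gripper_width: 0.0852
t 11.05 p [0.5416 0.0669 0.1866] z [ 0.613 -0.353 -0.707] x [0.499 0.866 0.001] q [-0.928  0.622  0.482  2.381  2.     0.455 -1.491] F [ 0.89 -0.19  0.43] w 0.0852
wrist can_c_mid []
wrist lid_c_knob [(0.67, [0.596, 0.04, 0.171]), (0.57, [0.453, -0.067, 0.025])]
top can_c_mid [(0.46, [0.593, 0.035, 0.083])]
top lid_c_knob [(0.86, [0.393, 0.032, 0.028]), (0.71, [0.593, 0.037, 0.172]), (0.56, [0.453, -0.061, 0.027])]
scene can_c_mid [(0.67, [0.597, 0.034, 0.084])]
scene lid_c_knob [(0.92, [0.592, 0.032, 0.171]), (0.54, [0.456, -0.062, 0.027]), (0.41, [0.395, 0.03, 0.027])]
```

```bash
python3 - <<'E'
from h import *
R=Rlean(45,-30);f=np.array([np.cos(np.radians(30)),-.5,0])
t=np.array([.594,.036,.156])+.006*f+[0,0,.011]
go(R,t-.04*R[:,2]); go(R,t)
E
```

```text
slide [1.3, 33.6, 19.1] twist [-0.001, 0.003, 0.0] dist 39.0 deg 0.2
slide [1.4, 33.6, 59.1] twist [-0.001, 0.003, 0.0] dist 68.0 deg 0.2
```

```bash
python3 -m crank '[{"slide":[1,34,10],"twist":[0,0,0],"claw":100},{"slide":[1,34,19],"twist":[0,0,0],"claw":100},{"slide":[1,34,40],"twist":[0,0,0],"claw":100},{"slide":[1,34,54],"twist":[0,0,0],"claw":100},{"slide":[1,34,58],"twist":[0,0,0],"claw":100},{"slide":[1,34,58],"twist":[0,0,0],"claw":100}]'; python3 - <<'E'
from h import *
import cv2
show(); im=r.read_camera("wrist"); cv2.imwrite("pics/w6.png",im[:,:,::-1])
im=r.read_camera("scene");cv2.imwrite("pics/s6.png",cv2.resize(im[:,:,::-1][200:320,240:400],(800,600)))
E
```

```text
time_s: 12.25
eef_pos: [0.5978, 0.0336, 0.1677]
eef_rot: [2.092, 1.207, 0.496]
contact_force: [0.4, -0.3, 0.2]
gripper_width: 0.0521
t 12.25 p [0.5978 0.0336 0.1677] z [ 0.61  -0.355 -0.708] x [ 0.501  0.865 -0.002] q [-0.746  0.677  0.428  2.296  2.144  0.446 -1.523] F [ 0.43 -0.34  0.16] w 0.0521
```

View pics/w6.png

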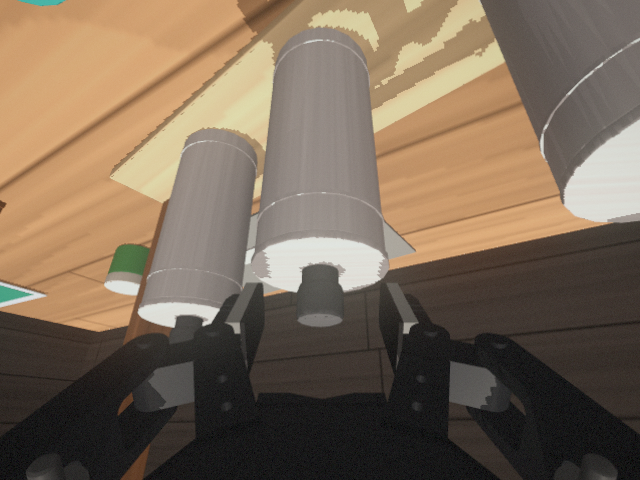

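View pics/s6.png

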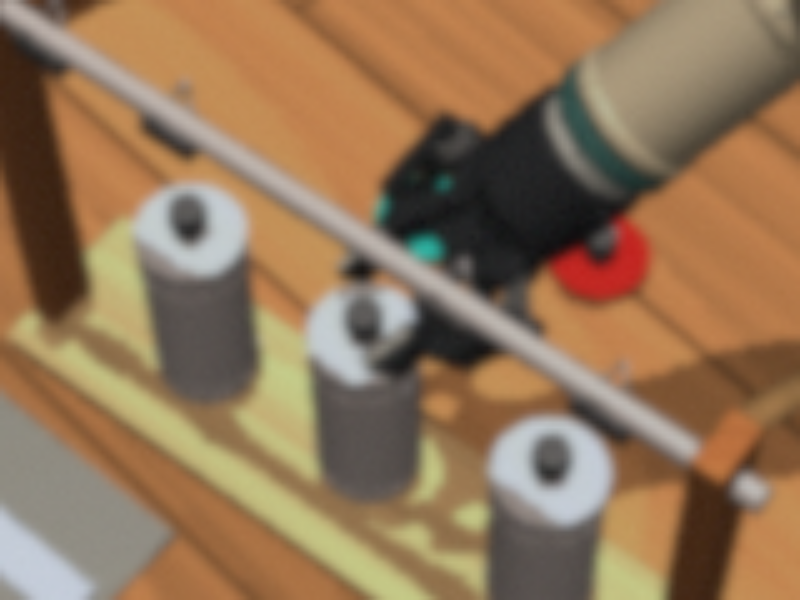

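The knob at (321,295) is centred between the pads. I close on it.

```bash
python3 -m crank '[{"slide":[0,0,0],"twist":[0,0,0],"claw":255},{"slide":[0,0,0],"twist":[0,0,0],"claw":255},{"slide":[0,0,0],"twist":[0,0,0],"claw":255},{"slide":[0,0,0],"twist":[0,0,0],"claw":255}]'; python3 - <<'E'
from h import *
import cv2
show(); im=r.read_camera("wrist"); cv2.imwrite("pics/w7.png",im[:,:,::-1])
E
```

```text
time_s: 12.85
eef_pos: [0.5988, 0.0339, 0.1689]
eef_rot: [2.091, 1.206, 0.499]
contact_force: [-1.9, 0.6, 3.0]
gripper_width: 0.0185
t 12.85 p [0.5988 0.0339 0.1689] z [ 0.612 -0.355 -0.707] x [ 0.501  0.866 -0.001] q [-0.747  0.676  0.429  2.294  2.144  0.447 -1.522] F [-1.91  0.58  2.96] w 0.0185
```

View pics/w7.png

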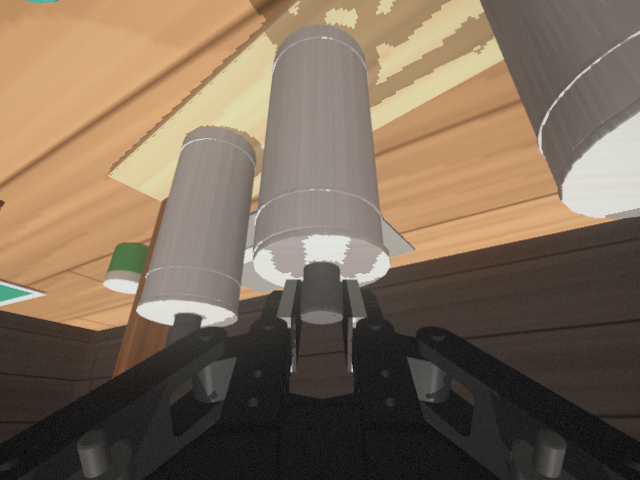

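```bash
python3 -m crank '[{"slide":[0,6,-6],"twist":[0,0,0],"claw":255},{"slide":[0,15,-15],"twist":[0,0,0],"claw":255},{"slide":[0,27,-27],"twist":[0,0,0],"claw":255},{"slide":[0,36,-36],"twist":[0,0,0],"claw":255},{"slide":[0,36,-36],"twist":[0,0,0],"claw":255}]'; python3 - <<'E'
from h import *
import cv2
show(); im=r.read_camera("wrist"); cv2.imwrite("pics/w8.png",im[:,:,::-1])
R=Rlean(45,-30);off=.006*np.array([np.cos(np.radians(30)),-.5,0])+[0,0,.012]
P=np.array([.495,.10,.012])+off
go(R,P+[0,0,.14]); go(R,P)
E
```

```text
time_s: 13.52
eef_pos: [0.5987, 0.034, 0.2203]
eef_rot: [2.092, 1.206, 0.499]
contact_force: [0.1, 0.5, -0.1]
gripper_width: 0.0185
t 13.53 p [0.5987 0.034  0.2203] z [ 0.612 -0.354 -0.707] x [ 0.501  0.865 -0.   ] q [-0.882  0.597  0.624  2.265  1.971  0.306 -1.301] F [ 0.14  0.51 -0.11] w 0.0185
slide [5.3, -121.7, -43.0] twist [-0.001, 0.001, -0.0] dist 129.0 deg 0.1
slide [5.4, -220.6, 56.1] twist [-0.001, 0.001, -0.0] dist 228.0 deg 0.1
```

View pics/w8.png

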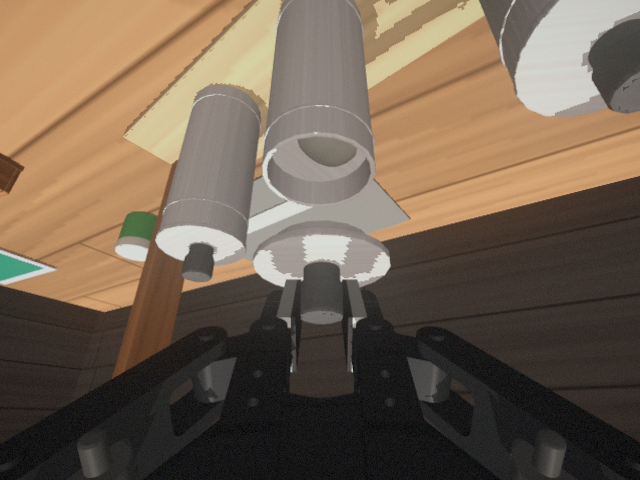

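```bash
python3 -m crank '[{"slide":[5,-40,-45],"twist":[0,0,0],"claw":255},{"slide":[5,-80,-45],"twist":[0,0,0],"claw":255},{"slide":[5,-121,-43],"twist":[0,0,0],"claw":255},{"slide":[5,-160,-5],"twist":[0,0,0],"claw":255},{"slide":[5,-190,25],"twist":[0,0,0],"claw":255},{"slide":[5,-206,41],"twist":[0,0,0],"claw":255},{"slide":[5,-206,41],"twist":[0,0,0],"claw":255}]'; python3 - <<'E'
from h import *
import cv2
show(); im=r.read_camera("wrist"); cv2.imwrite("pics/w9.png",im[:,:,::-1])
im=r.read_camera("scene");cv2.imwrite("pics/s9.png",cv2.resize(im[:,:,::-1][180:380,220:480],(780,600)))
R=Rlean(45,-30);off=.006*np.array([np.cos(np.radians(30)),-.5,0])+[0,0,.012]
P=np.array([.495,.10,.012])+off
go(R,P)
E
```

```text
time_s: 14.45
eef_pos: [0.499, 0.0958, 0.0426]
eef_rot: [2.092, 1.209, 0.492]
contact_force: [-0.3, -0.5, -0.9]
gripper_width: 0.0184
t 14.45 p [0.499  0.0958 0.0426] z [ 0.608 -0.356 -0.709] x [ 0.501  0.865 -0.005] q [-0.87   0.971  0.203  2.446  2.208  0.751 -2.015] F [-0.3  -0.54 -0.91] w 0.0184
slide [1.2, -15.0, 14.7] twist [-0.001, 0.003, 0.0] dist 21.0 deg 0.2
```

View pics/w9.png

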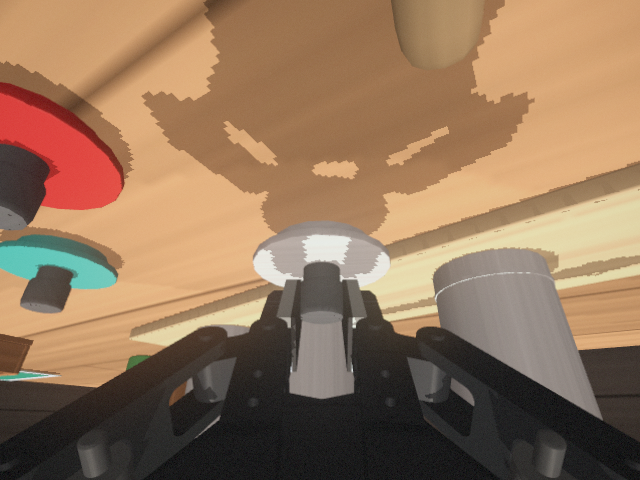

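View pics/s9.png

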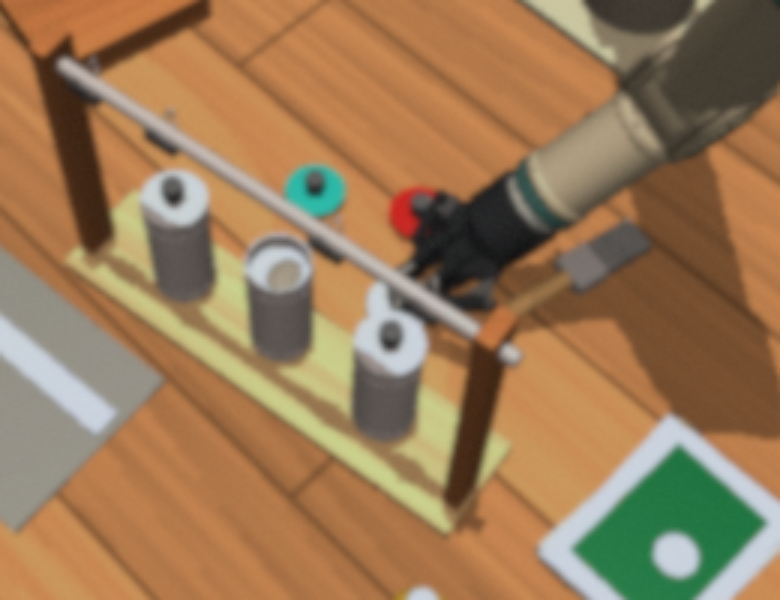

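```bash
python3 -m crank '[{"slide":[0,-6,6],"twist":[0,0,0],"claw":255},{"slide":[0,-10,10],"twist":[0,0,0],"claw":255},{"slide":[0,-12,12],"twist":[0,0,0],"claw":255},{"slide":[0,-12.5,12.5],"twist":[0,0,0],"claw":255},{"slide":[0,-12.5,12.5],"twist":[0,0,0],"claw":255}]'; python3 -c "
from h import *
show()"
```

```text
time_s: 15.18
eef_pos: [0.4998, 0.0963, 0.0272]
eef_rot: [2.092, 1.207, 0.497]
contact_force: [0.0, 0.3, -0.9]
gripper_width: 0.0186
t 15.18 p [0.4998 0.0963 0.0272] z [ 0.611 -0.355 -0.707] x [ 0.501  0.865 -0.002] q [-0.859  1.012  0.185  2.44   2.224  0.783 -2.052] F [ 0.03  0.28 -0.86] w 0.0186
```

```bash
python3 -m crank '[{"slide":[0,-1.5,1.5],"twist":[0,0,0],"claw":255},{"slide":[0,-1.8,1.8],"twist":[0,0,0],"claw":255},{"slide":[0,-1.8,1.8],"twist":[0,0,0],"claw":100},{"slide":[0,-1.8,1.8],"twist":[0,0,0],"claw":100},{"slide":[0,-1.8,1.8],"twist":[0,0,0],"claw":100},{"slide":[0,5,-30],"twist":[0,0,0],"claw":0},{"slide":[0,20,-70],"twist":[0,0,0],"claw":0},{"slide":[0,40,-110],"twist":[0,0,0],"claw":0}]'; python3 - <<'E'
from h import *
import cv2
show(); im=r.read_camera("wrist"); cv2.imwrite("pics/w10.png",im[:,:,::-1])
for c in ("scene","top"):
  im=r.read_camera(c)
  for l in ("can_c_mid","lid_c_knob"): print(c,l,[(round(d["score"],2),np.round(d["point"],3).tolist()) for d in r.landmark_of(c,l)])
cv2.imwrite("pics/t10.png",im[:,:,::-1])
E
```

```text
time_s: 16.18
eef_pos: [0.4594, 0.1241, 0.1318]
eef_rot: [2.091, 1.208, 0.495]
contact_force: [1.5, 1.2, -2.0]
gripper_width: 0.0852
t 16.18 p [0.4594 0.1241 0.1318] z [ 0.61  -0.356 -0.708] x [ 0.501  0.865 -0.004] q [-0.626  0.725 -0.359  2.466  1.699  1.02  -1.546] F [ 1.49  1.24 -2.01] w 0.0852
scene can_c_mid [(0.7, [0.596, 0.035, 0.079]), (0.37, [0.455, -0.423, 0.008])]
scene lid_c_knob [(0.72, [0.394, 0.028, 0.026]), (0.66, [0.456, -0.06, 0.029]), (0.51, [0.493, 0.098, 0.028]), (0.28, [0.456, -0.425, 0.005])]
top can_c_mid [(0.87, [0.592, 0.034, 0.084])]
top lid_c_knob [(0.87, [0.452, -0.064, 0.026]), (0.61, [0.494, 0.098, 0.028]), (0.59, [0.392, 0.031, 0.031])]
```

View pics/w10.png

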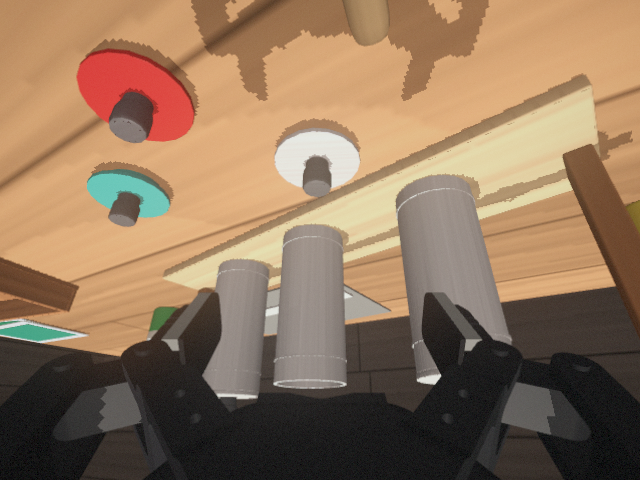

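View pics/t10.png

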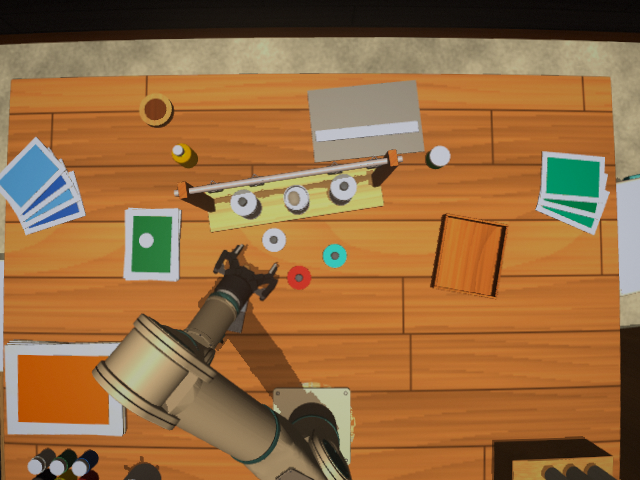

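```bash
cat > plan.py <<'E'
from kin import *
from h import *
def u_of(R,be=45):
    b=np.radians(be); return R@np.array([0,np.sin(b),-np.cos(b)])
if __name__=="__main__":
  q0=np.array(r.observe()["q"])
  R=Rlean(45,-30);c=np.array([.593,.035,.125]);OFF=.026
  q,m=path(q0,R,c-.074*R[:,2],6); print("standoff",round(m,4),q.round(2))
  q,m=path(q,R,c+OFF*R[:,2],4); print("grasp",round(m,4),q.round(2))
  qg=q
  for Y in (-80,-70):
   for A,PH in ((90,-160),(90,-150),(85,-160)):
    q=qg
    W=[(45,-30,0,(.593,.035,.20)),(45,-40,0,(.52,.0,.20)),(45,-60,0,(.47,-.12,.20)),(45,-70,0,(.46,-.25,.2)),(45,Y,0,(.45,-.38,.20)),(60,Y,-60,(.45,-.40,.2)),(75,Y,-110,(.45,-.40,.18))]
    Rp=Rlean(A,Y)@rz(np.radians(PH));u=u_of(Rp);uh=np.array([u[0],u[1],0])
    dn=np.array([0,0,-1.])-u*(-u[2]);dn/=np.linalg.norm(dn)
    lip=.027*u+.028*dn
    tgt=np.array([.452,-.423,0]); nh=uh/np.linalg.norm(uh)
    g=tgt-nh*.025-lip; g[2]=.13
    W.append((A,Y,PH,tuple(g)))
    print("--",Y,A,PH,"tip",np.degrees(np.arccos(u[2])).round(),"u",u.round(2),"g",g.round(3),"lip",(g+lip).round(3))
    for be,yaw,ph,gg in W:
      R=Rlean(be,yaw)@rz(np.radians(ph)); q,m=path(q,R,np.array(gg)+OFF*R[:,2],8)
      print(be,yaw,ph,np.round(gg,3),"err",round(m,4),q.round(2),"tip",np.degrees(np.arccos(u_of(R)[2])).round())
E
python3 plan.py
```

```text
standoff 0.0003 [-0.19  0.64 -0.56  2.36  1.76  1.04 -1.19]
grasp 0.0 [-0.09  0.82 -0.49  2.28  1.99  1.05 -1.24]
-- -80 90 -160 tip 132.0 u [ 0.12  0.74 -0.66] g [ 0.448 -0.449  0.13 ] lip [ 0.448 -0.448  0.091]
45 -30 0 [0.593 0.035 0.2  ] err 0.0 [-0.08  0.65 -0.51  2.25  1.83  0.94 -1.05] tip 0.0
45 -40 0 [0.52 0.   0.2 ] err 0.0 [-0.12  0.62 -0.52  2.37  1.71  1.02 -1.23] tip 0.0
45 -60 0 [ 0.47 -0.12  0.2 ] err 0.0 [ 0.01  0.6  -0.44  2.4   1.6   1.01 -1.31] tip 0.0
45 -70 0 [ 0.46 -0.25  0.2 ] err 0.0 [ 0.25  0.6  -0.33  2.36  1.69  0.92 -1.24] tip 0.0
45 -80 0 [ 0.45 -0.38  0.2 ] err 0.0 [ 0.45  0.62 -0.22  2.22  1.7   0.82 -1.1 ] tip 0.0
60 -80 -60 [ 0.45 -0.4   0.2 ] err 0.0 [ 0.28  0.76 -0.06  2.29  1.92  1.05 -0.41] tip 49.0
75 -80 -110 [ 0.45 -0.4   0.18] err 0.0 [0.07 1.   0.12 2.32 1.95 1.27 0.14] tip 93.0
90 -80 -160 [ 0.448 -0.449  0.13 ] err 0.0 [-0.    1.35  0.35  2.19  1.94  1.37  0.75] tip 132.0
-- -80 90 -150 tip 128.0 u [ 0.23  0.76 -0.61] g [ 0.444 -0.451  0.13 ] lip [ 0.445 -0.447  0.091]
45 -30 0 [0.593 0.035 0.2  ] err 0.0 [-0.08  0.65 -0.51  2.25  1.83  0.
[... 3209 characters left out ...]
.2  ] err 0.0 [-0.08  0.65 -0.51  2.25  1.83  0.94 -1.05] tip 0.0
45 -40 0 [0.52 0.   0.2 ] err 0.0 [-0.12  0.62 -0.52  2.37  1.71  1.02 -1.23] tip 0.0
45 -60 0 [ 0.47 -0.12  0.2 ] err 0.0 [ 0.01  0.6  -0.44  2.4   1.6   1.01 -1.31] tip 0.0
45 -70 0 [ 0.46 -0.25  0.2 ] err 0.0 [ 0.25  0.6  -0.33  2.36  1.69  0.92 -1.24] tip 0.0
45 -70 0 [ 0.45 -0.38  0.2 ] err 0.0 [ 0.52  0.6  -0.24  2.3   1.96  0.77 -1.16] tip 0.0
60 -70 -60 [ 0.45 -0.4   0.2 ] err 0.0 [ 0.31  0.75 -0.03  2.4   2.21  1.07 -0.52] tip 49.0
75 -70 -110 [ 0.45 -0.4   0.18] err 0.0 [ 0.08  1.05  0.21  2.44  2.23  1.35 -0.04] tip 93.0
85 -70 -160 [ 0.453 -0.453  0.13 ] err 0.0 [-0.01  1.37  0.47  2.32  2.24  1.36  0.54] tip 127.0
```

```bash
python3 - <<'E'
from h import *
R=Rlean(45,-30);c=np.array([.594,.035,.125])
go(R,c-.085*R[:,2]); go(R,c+.018*R[:,2])
E
```

```text
slide [-8.1, 109.1, 30.9] twist [-0.0, 0.007, -0.0] dist 114.0 deg 0.4
slide [-7.4, 109.2, 133.9] twist [-0.0, 0.007, -0.0] dist 173.0 deg 0.4
```

```bash
python3 -m crank '[{"slide":[-4,50,10],"twist":[0,0.004,0],"claw":0},{"slide":[-8,109,31],"twist":[0,0.007,0],"claw":0},{"slide":[-8,109,31],"twist":[0,0.007,0],"claw":0},{"slide":[-8,109,31],"twist":[0,0.007,0],"claw":0}]'; python3 - <<'E'
from h import *
import cv2
show(); im=r.read_camera("wrist"); cv2.imwrite("pics/w11.png",im[:,:,::-1])
print([(round(d["score"],2),np.round(d["point"],3).tolist()) for d in r.landmark_of("wrist","can_c_mid")])
R=Rlean(45,-30);c=np.array([.594,.035,.125])
go(R,c+.018*R[:,2])
E
```

```text
time_s: 17.02
eef_pos: [0.5412, 0.0659, 0.1844]
eef_rot: [2.093, 1.209, 0.5]
contact_force: [-0.3, 0.9, 0.3]
gripper_width: 0.085
t 17.02 p [0.5412 0.0659 0.1844] z [ 0.611 -0.352 -0.709] x [0.499 0.866 0.001] q [-0.407  0.578 -0.269  2.369  1.771  0.858 -1.236] F [-0.28  0.87  0.28] w 0.085
[]
slide [-1.6, 2.7, 103.8] twist [-0.004, -0.003, 0.002] dist 104.0 deg 0.3
```

View pics/w11.png

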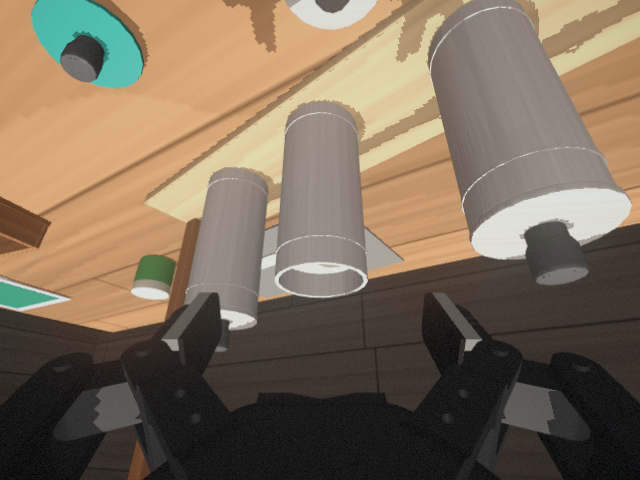

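Open can c (322,200) is centred between the fingers, with a stone visible at its mouth (322,268).

```bash
python3 -m crank '[{"slide":[-1,3,40],"twist":[0,0,0],"claw":0},{"slide":[-1,3,70],"twist":[0,0,0],"claw":0},{"slide":[-1,3,92],"twist":[0,0,0],"claw":0},{"slide":[-1,3,103],"twist":[0,0,0],"claw":0},{"slide":[-1,3,103],"twist":[0,0,0],"claw":255},{"slide":[-1,3,103],"twist":[0,0,0],"claw":255},{"slide":[-1,3,103],"twist":[0,0,0],"claw":255},{"slide":[-1,3,103],"twist":[0,0,0],"claw":255}]'; python3 - <<'E'
from plan import *
show()
s=r.observe();R0=Ro.from_rotvec(s["eef_rot"]).as_matrix();print("lift80",(R0.T@[0,0,80]).round(1))
E
```

```text
time_s: 18.12
eef_pos: [0.6057, 0.0291, 0.1145]
eef_rot: [2.094, 1.211, 0.503]
contact_force: [-0.3, 0.1, -1.6]
gripper_width: 0.0612
t 18.12 p [0.6057 0.0291 0.1145] z [ 0.613 -0.349 -0.709] x [0.498 0.867 0.003] q [-0.274  0.763 -0.235  2.289  2.029  0.87  -1.343] F [-0.3   0.08 -1.59] w 0.0612
lift80 [  0.2  56.4 -56.7]
```

```bash
python3 -m crank '[{"slide":[0,8,-8],"twist":[0,0,0],"claw":255},{"slide":[0,20,-20],"twist":[0,0,0],"claw":255},{"slide":[0,35,-35],"twist":[0,0,0],"claw":255},{"slide":[0,50,-50],"twist":[0,0,0],"claw":255},{"slide":[0,57,-57],"twist":[0,0,0],"claw":255},{"slide":[0,57,-57],"twist":[0,0,0],"claw":255}]'; python3 - <<'E'
from plan import *
show()
R=Rlean(45,-40);go(R,np.array([.52,.0,.20])+.018*R[:,2])
E
```

```text
time_s: 18.88
eef_pos: [0.6063, 0.0285, 0.196]
eef_rot: [2.093, 1.208, 0.505]
contact_force: [0.0, -0.1, -4.6]
gripper_width: 0.0612
t 18.88 p [0.6063 0.0285 0.196 ] z [ 0.614 -0.35  -0.708] x [0.499 0.867 0.004] q [-0.296  0.573 -0.195  2.257  1.827  0.747 -1.091] F [ 0.02 -0.11 -4.59] w 0.0612
slide [-70.0, -40.0, -28.0] twist [-0.001, -0.127, 0.122] dist 85.0 deg 10.1
```

```bash
python3 -m crank '[{"slide":[-14,-8,-6],"twist":[0,-0.025,0.024],"claw":255},{"slide":[-38,-22,-15],"twist":[0,-0.07,0.066],"claw":255},{"slide":[-60,-34,-24],"twist":[0,-0.11,0.105],"claw":255},{"slide":[-70,-40,-28],"twist":[0,-0.127,0.122],"claw":255},{"slide":[-70,-40,-28],"twist":[0,-0.127,0.122],"claw":255}]'; python3 - <<'E'
from plan import *
show()
R=Rlean(45,-60);go(R,np.array([.47,-.12,.20])+.018*R[:,2])
E
```

```text
time_s: 19.5
eef_pos: [0.5291, -0.0084, 0.1859]
eef_rot: [2.173, 1.016, 0.416]
contact_force: [0.9, -0.7, -4.1]
gripper_width: 0.0615
t 19.5 p [ 0.5291 -0.0084  0.1859] z [ 0.539 -0.454 -0.709] x [ 0.642  0.767 -0.003] q [-0.345  0.567 -0.206  2.384  1.721  0.839 -1.261] F [ 0.93 -0.7  -4.14] w 0.0615
slide [-127.9, 27.9, 26.3] twist [-0.002, -0.245, 0.25] dist 134.0 deg 20.1
```

```bash
python3 -m crank '[{"slide":[-22,5,4],"twist":[0,-0.04,0.04],"claw":255},{"slide":[-55,12,11],"twist":[0,-0.105,0.107],"claw":255},{"slide":[-90,20,18],"twist":[0,-0.172,0.175],"claw":255},{"slide":[-118,26,24],"twist":[0,-0.226,0.23],"claw":255},{"slide":[-128,28,26],"twist":[0,-0.245,0.25],"claw":255},{"slide":[-128,28,26],"twist":[0,-0.245,0.25],"claw":255}]'; python3 - <<'E'
from plan import *
show()
R=Rlean(45,-72);go(R,np.array([.455,-.26,.20])+.018*R[:,2])
E
```

```text
time_s: 20.25
eef_pos: [0.4767, -0.1315, 0.188]
eef_rot: [2.293, 0.611, 0.255]
contact_force: [-0.3, 0.6, -4.4]
gripper_width: 0.0614
t 20.25 p [ 0.4767 -0.1315  0.188 ] z [ 0.353 -0.611 -0.709] x [0.867 0.498 0.002] q [-0.22   0.553 -0.12   2.408  1.595  0.825 -1.311] F [-0.27  0.58 -4.44] w 0.0614
slide [-85.5, 79.8, 80.2] twist [-0.003, -0.148, 0.145] dist 142.0 deg 11.9
```

```bash
python3 -m crank '[{"slide":[-15,14,14],"twist":[0,-0.025,0.025],"claw":255},{"slide":[-37,34,34],"twist":[0,-0.063,0.062],"claw":255},{"slide":[-60,56,56],"twist":[0,-0.104,0.102],"claw":255},{"slide":[-79,74,74],"twist":[0,-0.137,0.134],"claw":255},{"slide":[-85,80,80],"twist":[0,-0.148,0.145],"claw":255},{"slide":[-85,80,80],"twist":[0,-0.148,0.145],"claw":255}]'; python3 - <<'E'
from plan import *
show()
R=Rlean(45,-80);go(R,np.array([.45,-.39,.20])+.018*R[:,2])
E
```

```text
time_s: 21.0
eef_pos: [0.4599, -0.2708, 0.1873]
eef_rot: [2.335, 0.373, 0.153]
contact_force: [0.0, 1.2, -5.4]
gripper_width: 0.0612
t 21.0 p [ 0.4599 -0.2708  0.1873] z [ 0.219 -0.67  -0.709] x [ 0.95   0.311 -0.   ] q [ 0.023  0.566  0.     2.355  1.68   0.732 -1.255] F [ 0.03  1.19 -5.36] w 0.0612
slide [-48.4, 87.1, 86.6] twist [-0.003, -0.1, 0.101] dist 132.0 deg 8.1
```

```bash
python3 -m crank '[{"slide":[-9,15,15],"twist":[0,-0.017,0.017],"claw":255},{"slide":[-21,38,38],"twist":[0,-0.044,0.044],"claw":255},{"slide":[-35,62,62],"twist":[0,-0.07,0.07],"claw":255},{"slide":[-45,80,80],"twist":[0,-0.093,0.093],"claw":255},{"slide":[-48,87,87],"twist":[0,-0.1,0.1],"claw":255},{"slide":[-48,87,87],"twist":[0,-0.1,0.1],"claw":255}]'; python3 - <<'E'
from plan import *
show()
from scipy.spatial.transform import Slerp
s=r.observe();R0=Ro.from_rotvec(s["eef_rot"]).as_matrix();p0=np.array(s["eef_pos"])
def wp(a,ph,g): 
    R=Rlean(a,-80)@rz(np.radians(ph));return R,np.array(g)+.018*R[:,2]
q=np.array(s["q"])
for a,ph,g in ((50,-30,(.45,-.40,.20)),(56,-60,(.45,-.41,.20)),(63,-85,(.45,-.42,.20)),(72,-110,(.449,-.43,.18)),(81,-135,(.448,-.445,.15)),(88,-155,(.447,-.45,.13)),(92,-160,(.447,-.45,.13))):
    R,p=wp(a,ph,g);sl,tw=rel(R0,p0,R,p);q,m=path(q,R,p,4)
    print(a,ph,"slide",sl,"twist",tw,"tip",np.degrees(np.arccos(u_of(R)[2])).round(),round(m,4),q.round(2))
E
```

```text
time_s: 21.75
eef_pos: [0.4526, -0.402, 0.1869]
eef_rot: [2.352, 0.208, 0.084]
contact_force: [-0.2, -0.0, -5.0]
gripper_width: 0.0613
t 21.75 p [ 0.4526 -0.402   0.1869] z [ 0.123 -0.694 -0.709] x [ 0.985  0.175 -0.001] q [ 0.233  0.605  0.107  2.217  1.714  0.62  -1.124] F [-0.21 -0.04 -4.97] w 0.0613
50 -30 slide [-2.3  9.1  6.9] twist [-0.088 -0.024 -0.521] tip 23.0 0.0 [ 0.17  0.65  0.17  2.25  1.84  0.68 -0.77]
56 -60 slide [-4.  17.9 13.6] twist [-0.177 -0.103 -1.042] tip 46.0 0.0 [ 0.09  0.72  0.26  2.28  1.96  0.76 -0.43]
63 -85 slide [-5.8 27.  20. ] twist [-0.256 -0.236 -1.468] tip 68.0 0.0 [ 0.02  0.82  0.35  2.3   2.04  0.85 -0.17]
72 -110 slide [-8.5 22.4 39.9] twist [-0.317 -0.455 -1.877] tip 91.0 0.0 [-0.06  1.02  0.43  2.32  2.09  0.98  0.03]
81 -135 slide [-12.1  14.   70. ] twist [-0.305 -0.739 -2.258] tip 113.0 0.0 [-0.13  1.25  0.53  2.28  2.06  1.06  0.27]
88 -155 slide [-13.9   5.   86.1] twist [-0.221 -1.004 -2.534] tip 128.0 0.0 [-0.19  1.43  0.6   2.22  1.97  1.07  0.53]
92 -160 slide [-13.9   5.9  85.2] twist [-0.197 -1.127 -2.578] tip 134.0 0.0 [-0.22  1.5   0.62  2.19  1.9   1.08  0.6 ]
```

```bash
python3 -m crank '[{"slide":[-1,4,3],"twist":[-0.035,-0.01,-0.2],"claw":255},{"slide":[-2,7,5],"twist":[-0.062,-0.015,-0.37],"claw":255},{"slide":[-2.3,9,7],"twist":[-0.088,-0.024,-0.521],"claw":255},{"slide":[-3,12,9],"twist":[-0.118,-0.05,-0.69],"claw":255},{"slide":[-3.5,15,11],"twist":[-0.147,-0.077,-0.87],"claw":255},{"slide":[-4,18,13.6],"twist":[-0.177,-0.103,-1.042],"claw":255},{"slide":[-5,22,16],"twist":[-0.21,-0.16,-1.21],"claw":255},{"slide":[-5.5,25,18],"twist":[-0.235,-0.2,-1.35],"claw":255},{"slide":[-6,27,20],"twist":[-0.256,-0.236,-1.468],"claw":255},{"slide":[-6,27,20],"twist":[-0.256,-0.236,-1.468],"claw":255}]'; python3 - <<'E'
from plan import *
import cv2
show()
s=r.observe();R0=Ro.from_rotvec(s["eef_rot"]).as_matrix();p0=np.array(s["eef_pos"]);print("tip",np.degrees(np.arccos(u_of(R0)[2])))
im=r.read_camera("scene");cv2.imwrite("pics/s12.png",cv2.resize(im[:,:,::-1][80:280,140:400],(780,600)))
def wp(a,ph,g): 
    R=Rlean(a,-80)@rz(np.radians(ph));return R,np.array(g)+.018*R[:,2]
for a,ph,g in ((72,-110,(.449,-.43,.17)),(78,-125,(.448,-.44,.15)),(81,-135,(.448,-.445,.14)),(85,-145,(.447,-.45,.13)),(88,-155,(.447,-.45,.13)),(92,-160,(.447,-.45,.13))):
    R,p=wp(a,ph,g);sl,tw=rel(R0,p0,R,p)
    print(a,ph,"slide",sl,"twist",tw,"tip",np.degrees(np.arccos(u_of(R)[2])).round())
E
```

```text
time_s: 23.0
eef_pos: [0.4531, -0.4345, 0.1905]
eef_rot: [1.448, 1.583, -0.797]
contact_force: [0.3, -0.1, -4.3]
gripper_width: 0.0612
t 23.0 p [ 0.4531 -0.4345  0.1905] z [ 0.156 -0.876 -0.456] x [ 0.006  0.463 -0.886] q [ 0.021  0.821  0.333  2.305  2.038  0.86  -0.166] F [ 0.3  -0.07 -4.3 ] w 0.0612
tip 67.83444077978596
72 -110 slide [17.4 -4.8 22.6] twist [ 0.022 -0.159 -0.434] tip 91.0
78 -125 slide [28.6 -8.6 39.9] twist [ 0.071 -0.26  -0.693] tip 104.0
81 -135 slide [34.3 -9.9 48.6] twist [ 0.113 -0.307 -0.864] tip 113.0
85 -145 slide [ 39.7 -12.3  57. ] twist [ 0.172 -0.366 -1.033] tip 121.0
88 -155 slide [ 38.8 -12.2  56.6] twist [ 0.235 -0.404 -1.2  ] tip 128.0
92 -160 slide [ 37.7 -12.1  56. ] twist [ 0.295 -0.46  -1.278] tip 134.0
```

View pics/s12.png

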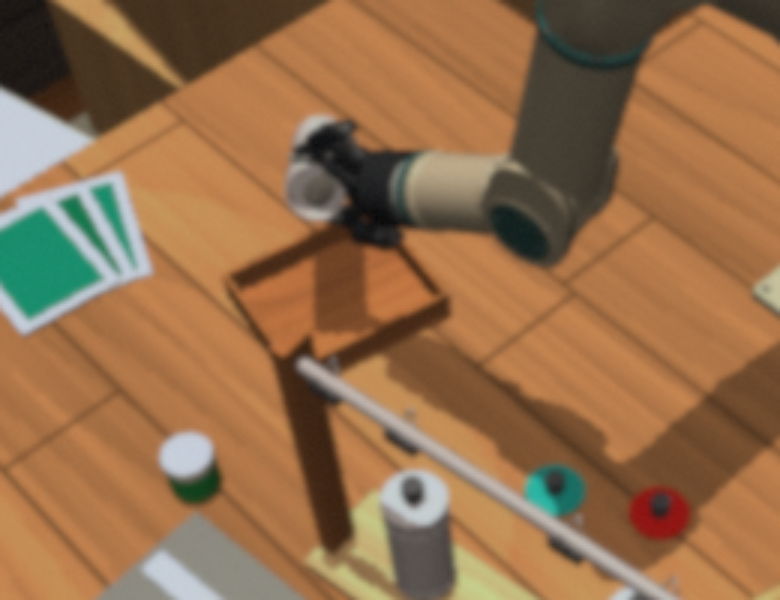

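```bash
python3 -m crank '[{"slide":[9,-2,11],"twist":[0.01,-0.08,-0.217],"claw":255},{"slide":[17,-5,23],"twist":[0.022,-0.159,-0.434],"claw":255},{"slide":[23,-7,31],"twist":[0.045,-0.21,-0.56],"claw":255},{"slide":[29,-9,40],"twist":[0.071,-0.26,-0.693],"claw":255},{"slide":[34,-10,48],"twist":[0.113,-0.307,-0.864],"claw":255},{"slide":[40,-12,57],"twist":[0.172,-0.366,-1.033],"claw":255},{"slide":[39,-12,57],"twist":[0.235,-0.404,-1.2],"claw":255},{"slide":[39,-12,57],"twist":[0.235,-0.404,-1.2],"claw":255},{"slide":[39,-12,57],"twist":[0.235,-0.404,-1.2],"claw":255}]'; python3 - <<'E'
from plan import *
import cv2
show()
s=r.observe();R0=Ro.from_rotvec(s["eef_rot"]).as_matrix();p0=np.array(s["eef_pos"]);print("tip",np.degrees(np.arccos(u_of(R0)[2])))
im=r.read_camera("scene");cv2.imwrite("pics/s13.png",cv2.resize(im[:,:,::-1][100:260,160:368],(780,600)))
E
```

```text
time_s: 24.18
eef_pos: [0.4495, -0.4707, 0.1316]
eef_rot: [0.269, 1.978, -1.845]
contact_force: [-0.4, 0.6, -1.0]
gripper_width: 0.0611
t 24.18 p [ 0.4495 -0.4707  0.1316] z [ 0.17  -0.985 -0.031] x [-0.893 -0.141 -0.427] q [-0.185  1.427  0.595  2.219  1.966  1.074  0.529] F [-0.39  0.6  -0.96] w 0.0611
tip 128.08968586456476
```

View pics/s13.png

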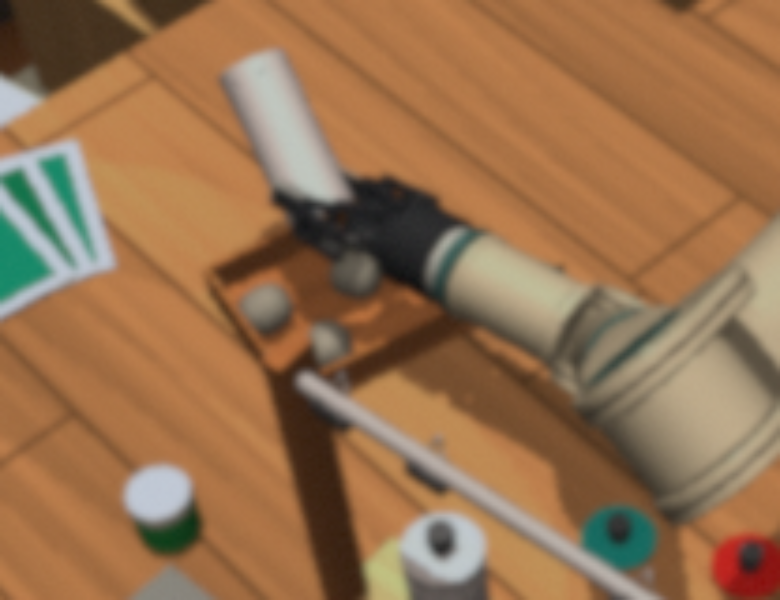

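All three stones lie in the tray at (265,308), (330,345) and (355,272), and the load is down to about 1 N. I raise the canister and turn it back upright.

```bash
cat > back.py <<'E'
from plan import *
s=r.observe();R0=Ro.from_rotvec(s["eef_rot"]).as_matrix();p0=np.array(s["eef_pos"]);q=np.array(s["q"])
def wp(a,ph,g): 
    R=Rlean(a,-80)@rz(np.radians(ph));return R,np.array(g)+.018*R[:,2]
for a,ph,g in ((88,-155,(.447,-.45,.19)),(81,-135,(.447,-.44,.22)),(72,-110,(.449,-.43,.22)),(63,-85,(.45,-.42,.22)),(56,-60,(.45,-.41,.21)),(50,-30,(.45,-.40,.20)),(45,0,(.45,-.39,.2))):
    R,p=wp(a,ph,g);sl,tw=rel(R0,p0,R,p);q,m=path(q,R,p,4)
    print(a,ph,"slide",sl,"twist",tw,"tip",np.degrees(np.arccos(u_of(R)[2])).round(),round(m,4),q.round(2))
E
python3 back.py
```

```text
88 -155 slide [-25.8 -51.4  -4.8] twist [-0.005 -0.002 -0.005] tip 128.0 0.0 [-0.2   1.31  0.64  2.28  2.02  1.06  0.58]
81 -135 slide [-39.1 -75.5 -15.7] twist [-0.106  0.069  0.343] tip 113.0 0.0 [-0.16  1.1   0.58  2.33  2.08  1.02  0.37]
72 -110 slide [-41.1 -71.1 -25.8] twist [-0.199  0.212  0.774] tip 91.0 0.0 [-0.09  0.93  0.47  2.33  2.08  0.94  0.12]
63 -85 slide [-42.2 -67.3 -36.5] twist [-0.237  0.404  1.195] tip 68.0 0.0 [-0.01  0.78  0.38  2.3   2.02  0.82 -0.12]
56 -60 slide [-38.5 -55.6 -47.1] twist [-0.192  0.6    1.603] tip 46.0 0.0 [ 0.07  0.7   0.29  2.28  1.94  0.74 -0.4 ]
50 -30 slide [-35.  -44.1 -57.7] twist [-0.038  0.812  2.079] tip 23.0 0.0 [ 0.15  0.66  0.2   2.25  1.85  0.67 -0.78]
45 0 slide [-35.9 -42.1 -68.6] twist [0.22  1.003 2.529] tip 0.0 0.0 [ 0.21  0.61  0.14  2.22  1.72  0.61 -1.14]
```

```bash
python3 -m crank '[{"slide":[-13,-26,-2],"twist":[0,0,0],"claw":255},{"slide":[-26,-51,-5],"twist":[0,0,0],"claw":255},{"slide":[-33,-64,-10],"twist":[-0.05,0.035,0.17],"claw":255},{"slide":[-39,-75,-16],"twist":[-0.106,0.069,0.343],"claw":255},{"slide":[-40,-73,-21],"twist":[-0.155,0.14,0.56],"claw":255},{"slide":[-41,-71,-26],"twist":[-0.199,0.212,0.774],"claw":255},{"slide":[-42,-69,-31],"twist":[-0.22,0.31,0.985],"claw":255},{"slide":[-42,-67,-36],"twist":[-0.237,0.404,1.195],"claw":255},{"slide":[-42,-67,-36],"twist":[-0.237,0.404,1.195],"claw":255}]';python3 back.py
```

```text
time_s: 25.35
eef_pos: [0.4525, -0.436, 0.2119]
eef_rot: [1.453, 1.576, -0.796]
contact_force: [0.5, 0.2, -1.3]
gripper_width: 0.0614
88 -155 slide [ 5.2 -8.3 37.7] twist [ 0.231 -0.405 -1.207] tip 128.0 0.0 [-0.2   1.31  0.64  2.28  2.02  1.06  0.58]
81 -135 slide [-14.7  -4.7  16.1] twist [ 0.11  -0.307 -0.871] tip 113.0 0.0 [-0.16  1.1   0.58  2.33  2.08  1.02  0.38]
72 -110 slide [-7.3 -1.7  8.3] twist [ 0.02  -0.159 -0.441] tip 91.0 0.0 [-0.08  0.93  0.47  2.33  2.07  0.94  0.12]
63 -85 slide [ 0.1  0.3 -0.1] twist [-0.001 -0.002 -0.006] tip 68.0 0.0 [-0.    0.78  0.37  2.3   2.02  0.82 -0.12]
56 -60 slide [15.8  0.6 -4.5] twist [0.036 0.116 0.43 ] tip 46.0 0.0 [ 0.08  0.7   0.28  2.28  1.94  0.74 -0.4 ]
50 -30 slide [31.2  0.9 -9. ] twist [0.126 0.197 0.95 ] tip 23.0 0.0 [ 0.16  0.66  0.19  2.25  1.85  0.67 -0.78]
45 0 slide [ 37.3   2.1 -18.2] twist [0.253 0.231 1.464] tip 0.0 0.0 [ 0.22  0.61  0.13  2.22  1.72  0.61 -1.14]
```

```bash
python3 -m crank '[{"slide":[5,0,-1.5],"twist":[0.012,0.04,0.143],"claw":255},{"slide":[10,0,-3],"twist":[0.024,0.077,0.287],"claw":255},{"slide":[16,0.6,-4.5],"twist":[0.036,0.116,0.43],"claw":255},{"slide":[21,0.7,-6],"twist":[0.066,0.143,0.6],"claw":255},{"slide":[26,0.8,-7.5],"twist":[0.096,0.17,0.775],"claw":255},{"slide":[31,0.9,-9],"twist":[0.126,0.197,0.95],"claw":255},{"slide":[34,1.5,-13],"twist":[0.19,0.214,1.2],"claw":255},{"slide":[37,2,-18],"twist":[0.253,0.231,1.464],"claw":255},{"slide":[37,2,-18],"twist":[0.253,0.231,1.464],"claw":255}]';python3 - <<'E'
from plan import *
show()
R=Rlean(45,-72);go(R,np.array([.455,-.26,.205])+.018*R[:,2])
E
```

```text
time_s: 26.48
eef_pos: [0.4511, -0.4033, 0.1874]
eef_rot: [2.347, 0.203, 0.08]
contact_force: [0.5, -0.2, -0.9]
gripper_width: 0.0615
t 26.48 p [ 0.4511 -0.4033  0.1874] z [ 0.119 -0.698 -0.706] x [ 0.985  0.171 -0.003] q [ 0.216  0.608  0.132  2.219  1.716  0.613 -1.132] F [ 0.46 -0.19 -0.9 ] w 0.0615
slide [30.1, -86.8, -94.1] twist [0.002, 0.103, -0.098] dist 132.0 deg 8.1
```

```bash
python3 -m crank '[{"slide":[6,-17,-19],"twist":[0,0.02,-0.02],"claw":255},{"slide":[15,-43,-47],"twist":[0,0.05,-0.05],"claw":255},{"slide":[24,-70,-75],"twist":[0,0.083,-0.08],"claw":255},{"slide":[30,-87,-94],"twist":[0,0.103,-0.098],"claw":255},{"slide":[30,-87,-94],"twist":[0,0.103,-0.098],"claw":255}]';python3 - <<'E'
from plan import *
show()
R=Rlean(45,-60);go(R,np.array([.47,-.12,.205])+.018*R[:,2])
E
```

```text
time_s: 27.1
eef_pos: [0.4588, -0.2707, 0.1915]
eef_rot: [2.33, 0.38, 0.152]
contact_force: [-0.5, 0.5, -1.1]
gripper_width: 0.0612
t 27.1 p [ 0.4588 -0.2707  0.1915] z [ 0.221 -0.672 -0.707] x [ 0.949  0.316 -0.004] q [ 1.000e-03  5.570e-01  2.700e-02  2.357e+00  1.676e+00  7.210e-01
 -1.245e+00] F [-0.51  0.5  -1.15] w 0.0612
slide [60.7, -89.0, -90.6] twist [0.0, 0.146, -0.14] dist 141.0 deg 11.6
```

```bash
python3 -m crank '[{"slide":[12,-18,-18],"twist":[0,0.03,-0.028],"claw":255},{"slide":[30,-44,-45],"twist":[0,0.073,-0.07],"claw":255},{"slide":[48,-71,-72],"twist":[0,0.117,-0.112],"claw":255},{"slide":[61,-89,-91],"twist":[0,0.146,-0.14],"claw":255},{"slide":[61,-89,-91],"twist":[0,0.146,-0.14],"claw":255}]';python3 - <<'E'
from plan import *
show()
R=Rlean(45,-40);go(R,np.array([.52,.0,.205])+.018*R[:,2])
E
```

```text
time_s: 27.72
eef_pos: [0.4775, -0.1313, 0.1921]
eef_rot: [2.29, 0.613, 0.254]
contact_force: [0.1, -0.8, -1.2]
gripper_width: 0.0614
t 27.73 p [ 0.4775 -0.1313  0.1921] z [ 0.353 -0.613 -0.707] x [0.866 0.499 0.   ] q [-0.241  0.544 -0.093  2.404  1.583  0.813 -1.293] F [ 0.07 -0.76 -1.18] w 0.0614
slide [106.8, -56.9, -57.1] twist [0.0, 0.247, -0.247] dist 134.0 deg 20.0
```

```bash
python3 -m crank '[{"slide":[20,-11,-11],"twist":[0,0.047,-0.047],"claw":255},{"slide":[50,-27,-27],"twist":[0,0.117,-0.117],"claw":255},{"slide":[80,-43,-43],"twist":[0,0.187,-0.187],"claw":255},{"slide":[107,-57,-57],"twist":[0,0.247,-0.247],"claw":255},{"slide":[107,-57,-57],"twist":[0,0.247,-0.247],"claw":255}]';python3 - <<'E'
from plan import *
show()
Rg=Ro.from_rotvec([2.094,1.211,.503]).as_matrix();pg=np.array([.6057,.0291,.1145])
go(Rg,pg+[0,0,.08]); go(Rg,pg)
E
```

```text
time_s: 28.35
eef_pos: [0.5304, -0.0067, 0.1912]
eef_rot: [2.172, 1.016, 0.42]
contact_force: [0.1, -0.4, -1.5]
gripper_width: 0.0611
t 28.35 p [ 0.5304 -0.0067  0.1912] z [ 0.542 -0.453 -0.708] x [ 0.641  0.768 -0.   ] q [-0.364  0.553 -0.183  2.379  1.71   0.824 -1.245] F [ 0.13 -0.44 -1.46] w 0.0611
slide [75.8, 27.0, 22.3] twist [0.002, 0.126, -0.121] dist 83.0 deg 10.0
slide [75.8, -29.5, 78.9] twist [0.002, 0.126, -0.121] dist 113.0 deg 10.0
```

```bash
python3 -m crank '[{"slide":[25,9,8],"twist":[0,0.042,-0.04],"claw":255},{"slide":[50,18,15],"twist":[0,0.084,-0.08],"claw":255},{"slide":[70,25,21],"twist":[0,0.117,-0.112],"claw":255},{"slide":[76,27,22],"twist":[0.002,0.126,-0.121],"claw":255},{"slide":[76,27,22],"twist":[0.002,0.126,-0.121],"claw":255}]';python3 - <<'E'
from plan import *
import cv2
show()
Rg=Ro.from_rotvec([2.094,1.211,.503]).as_matrix();pg=np.array([.6057,.0291,.1145])
go(Rg,pg)
im=r.read_camera("scene");cv2.imwrite("pics/s14.png",cv2.resize(im[:,:,::-1][180:340,230:438],(780,600)))
E
```

```text
time_s: 28.98
eef_pos: [0.6045, 0.0269, 0.1943]
eef_rot: [2.096, 1.207, 0.499]
contact_force: [0.5, 0.4, -1.1]
gripper_width: 0.061
t 28.98 p [0.6045 0.0269 0.1943] z [ 0.61  -0.352 -0.71 ] x [0.502 0.865 0.002] q [-0.309  0.574 -0.175  2.26   1.829  0.737 -1.098] F [ 0.55  0.39 -1.14] w 0.061
slide [2.4, -56.3, 56.6] twist [-0.0, 0.004, -0.002] dist 80.0 deg 0.3
```

View pics/s14.png

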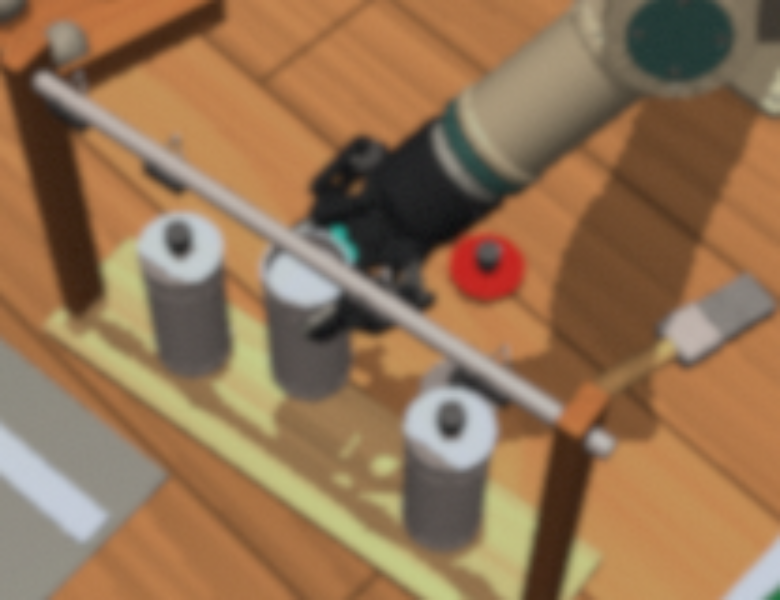

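```bash
python3 -m crank '[{"slide":[1,-16,16],"twist":[0,0.002,0],"claw":255},{"slide":[2,-33,33],"twist":[0,0.004,0],"claw":255},{"slide":[2,-46,46],"twist":[0,0.004,0],"claw":255},{"slide":[2,-52,52],"twist":[0,0.004,0],"claw":255},{"slide":[2,-54.5,54.5],"twist":[0,0.004,0],"claw":255},{"slide":[2,-56,56],"twist":[0,0.004,0],"claw":255},{"slide":[2,-56.5,56.5],"twist":[0,0.004,0],"claw":255},{"slide":[2,-56.5,56.5],"twist":[0,0.004,0],"claw":255}]';python3 - <<'E'
from plan import *
import cv2
show()
im=r.read_camera("wrist");cv2.imwrite("pics/w15.png",im[:,:,::-1])
E
```

```text
time_s: 30.02
eef_pos: [0.6059, 0.0294, 0.115]
eef_rot: [2.095, 1.21, 0.506]
contact_force: [0.2, 0.4, -1.0]
gripper_width: 0.0614
t 30.02 p [0.6059 0.0294 0.115 ] z [ 0.613 -0.348 -0.709] x [0.498 0.867 0.005] q [-0.289  0.76  -0.213  2.29   2.036  0.856 -1.355] F [ 0.21  0.35 -0.96] w 0.0614
```

View pics/w15.png

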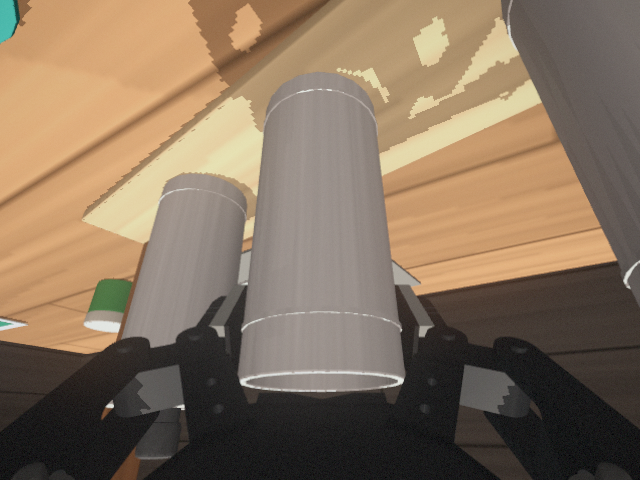

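```bash
python3 -m crank '[{"slide":[0,-0.5,0.5],"twist":[0,0,0],"claw":255},{"slide":[0,-1,1],"twist":[0,0,0],"claw":255},{"slide":[0,-1,1],"twist":[0,0,0],"claw":255}]';python3 -c "
from h import *
show()"
```

```text
time_s: 30.45
eef_pos: [0.6063, 0.0292, 0.1145]
eef_rot: [2.093, 1.208, 0.507]
contact_force: [-3.3, 0.5, 7.5]
gripper_width: 0.0609
t 30.45 p [0.6063 0.0292 0.1145] z [ 0.615 -0.349 -0.707] x [0.498 0.867 0.005] q [-0.289  0.763 -0.213  2.291  2.039  0.86  -1.359] F [-3.31  0.53  7.51] w 0.0609
```

Contact is made at 7.5 N. I open and back off.

```bash
python3 -m crank '[{"slide":[0,0,0],"twist":[0,0,0],"claw":0},{"slide":[0,0,0],"twist":[0,0,0],"claw":0},{"slide":[0,0,0],"twist":[0,0,0],"claw":0},{"slide":[0,0,-30],"twist":[0,0,0],"claw":0},{"slide":[0,0,-70],"twist":[0,0,0],"claw":0},{"slide":[0,0,-115],"twist":[0,0,0],"claw":0},{"slide":[0,0,-150],"twist":[0,0,0],"claw":0},{"slide":[0,0,-150],"twist":[0,0,0],"claw":0}]';python3 - <<'E'
from h import *
import cv2
show()
im=r.read_camera("wrist");cv2.imwrite("pics/w16.png",im[:,:,::-1])
for c in ("scene","top"):
  im=r.read_camera(c);cv2.imwrite(f"pics/{c}16.png",im[:,:,::-1])
  for l in ("can_c_mid","can_a_mid","can_b_mid","lid_c_knob","lid_a_knob","lid_b_knob","brush"): print(c,l,[(round(d["score"],2),np.round(d["point"],3).tolist()) for d in r.landmark_of(c,l)])
E
```

```text
time_s: 31.45
eef_pos: [0.5136, 0.0834, 0.2211]
eef_rot: [2.094, 1.212, 0.51]
contact_force: [1.1, 0.3, 0.2]
gripper_width: 0.0856
t 31.45 p [0.5136 0.0834 0.2211] z [ 0.616 -0.345 -0.708] x [0.495 0.869 0.008] q [-0.497  0.474 -0.248  2.383  1.627  0.835 -1.147] F [1.1  0.27 0.18] w 0.0856
scene can_c_mid [(0.55, [0.598, 0.033, 0.081])]
scene can_a_mid [(0.7, [0.579, 0.159, 0.079])]
scene can_b_mid [(0.94, [0.616, -0.078, 0.082]), (0.22, [0.342, 0.192, -0.002])]
scene lid_c_knob [(0.79, [0.454, -0.064, 0.029]), (0.59, [0.393, 0.03, 0.025]), (0.52, [0.494, 0.095, 0.025])]
scene lid_a_knob [(0.76, [0.576, 0.16, 0.172])]
scene lid_b_knob [(0.67, [0.617, -0.079, 0.171])]
scene brush [(0.7, [0.34, 0.191, -0.001])]
top can_c_mid [(0.72, [0.596, 0.036, 0.079])]
top can_a_mid [(0.57, [0.583, 0.163, 0.084])]
top can_b_mid [(0.62, [0.62, -0.08, 0.08]), (0.55, [0.61, 0.045, -0.002])]
top lid_c_knob [(0.97, [0.392, 0.029, 0.026]), (0.75, [0.452, -0.065, 0.025]), (0.56, [0.496, 0.1, 0.028])]
top lid_a_knob [(0.88, [0.583, 0.164, 0.168]), (0.34, [0.721, 0.33, 0.0])]
top lid_b_knob [(0.65, [0.616, -0.079, 0.168])]
top brush [(0.73, [0.342, 0.187, -0.001])]
```

View pics/scene16.png

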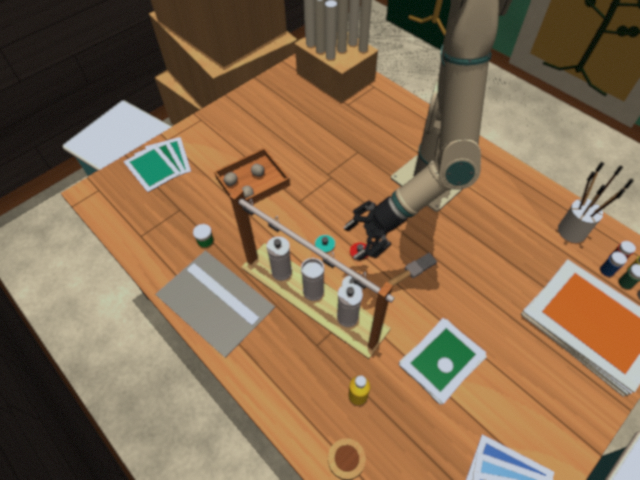

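View pics/top16.png

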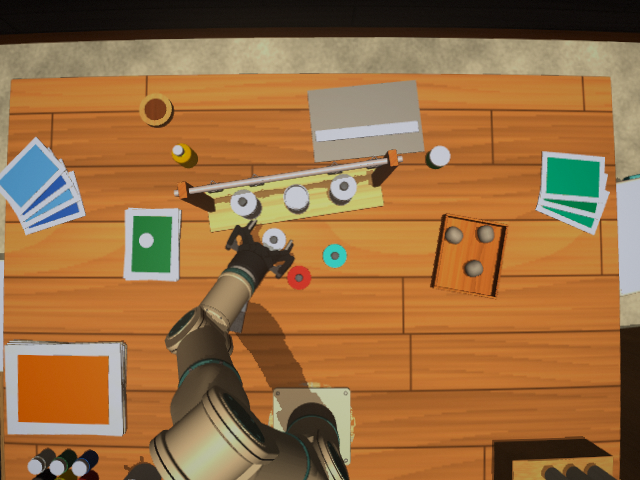

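View pics/w16.png

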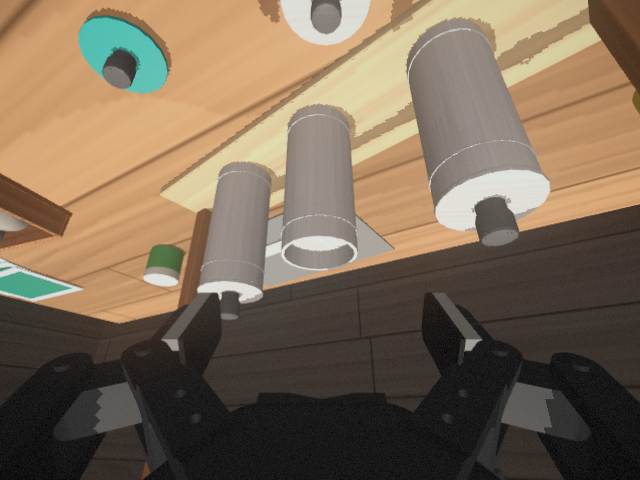

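The top view shows three stones in the tray at (453,235), (485,233) and (473,268), and the lid of c on the table at (273,239). Can c is empty and upright at (297,198), with a and b closed in place. The brush, jar and bottle have not moved, and the gripper is free of everything. I hand in.

```bash
python3 -c "
from plant import r
print(r.job_done())"
```

```text
the job is handed in; nothing more can be done
None
```

The stones are out in the wooden tray, the empty canister c is back in its place under the rail, and I handed the job in at about 32 s of the 72 s allowed.

- **Finding it:** I lifted canister a (about 1.3 N, empty) and then c (about 5 N, loaded). I never lifted b, because c was clearly the heavy one.
- **The job:** I laid c's lid on the table in front of the rack and tipped c about 128° over the tray. I then stood c back up where it came from.
- **Last checks:**
  - The scene and top pictures show all three stones in the tray.
  - The lid of c lies at about (0.495, 0.098), with its knob 25–28 mm above the table.
  - Canisters a and b are closed, and all three canisters stand within about 5 mm of where they started.
  - The brush was measured as unmoved. The paint bottle and jar were checked only in the pictures and look unmoved.
  - The gripper is clear of everything.
- **Disagreements:** The detector also reported the red and turquoise lids as c's lid. I left both alone. No check failed, and the hand-in gives no verdict.

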